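# Set out bars on the loading rest

### The job

Get the loading rest ready for the next batch. First clear the finished cream bearing housings standing around the rest into the blue bin, upright side by side; then swing the folding arm fully out until it seats in its end detent; then take every bar out of the stock tray, lifting its front end over the lip and drawing it out endwise from under the cover, and lay the bars side by side across both arms, square to the arms and about centred on them. Leave everything else on the bench where it is.

Things in the scene. Friction and masses are not known exactly. Their poses are not given: they have to be found in the camera images.
- tray: stock tray of dark sheet steel, fixed, 206 mm long (its x), 240 mm wide (its y). Origin: centre of its underside; -x is the uncovered front, +x the rear. Floor 3 mm thick; rear wall at x = 0.100; side walls at y = +-0.120, 12 mm tall where uncovered. Four lanes along x at about y = -0.075, -0.025, 0.025, 0.075, parted only under the cover (x over 0.040) by ribs, tops 19 mm up
- tray_lip (a point): middle of the upper edge of the lip along the tray's front: inner face at tray x = -0.100, 3 mm thick, top 25 mm above the bench, 22 above the tray's floor. A bar cannot come out level (the cover is too low); with its front end raised some 0.13 to 0.2 rad, rear end on the floor, it clears the lip and comes out along its own length
- tray_cover (a point): middle of the lower front edge of the flat cover over the tray's rear: it spans the whole width from tray x = 0.020 to 0.103, its underside 39 mm above the bench (36 above the tray's floor), its top 41.5 mm
- rest: loading rest, fixed: a grey rail 60 mm deep (its x), y = -0.24 to 0.10, top 36 mm above the bench, with two arms on top. Origin on the bench under the rail's centre line, midway between the arms. Arms 16 mm wide, 22 high, upper faces 60 mm above the bench. Four bars fit across the arms side by side (44 mm apart) between hinge and turned-up ends
- rest_fixed_arm (a point): middle of the fixed arm's upper face: this arm lies at rest y = 0.070 and runs from the rail towards -x to rest x = -0.188, the last 8 mm turned up by 10 mm
- fold_arm (a joint): folding arm's hinge, vertical axis, rad: 0 = folded along the rail (to the rest's -y), 1.571 = fully out at its end stop (to the rest's -x, parallel to the fixed arm); from above it opens clockwise. Over-centre spring detent: between about 0.4 and 1.2 friction holds it where left, beyond about 1.3 the spring draws it to the stop and holds it; moving it takes up to 0.45 N m
- fold_arm_hinge (a point): point on the folding arm's hinge axis (rest x = 0, y = -0.070) at the height of the arm's upper face, 60 mm above the bench; the hinge barrel has 14 mm radius
- fold_arm_mid (a point): point on the folding arm's upper face, 110 mm from its hinge axis; the arm is 16 mm wide, 22 high and reaches 188 mm from the axis, the last 8 mm turned up by 10 mm; below it 38 mm of free air. It can be pinched across its width from above
- bin: blue plastic open bin, fixed, 120 mm (its x) by 290 mm (its y) outside, 45 mm tall, walls and floor 4 mm; origin at the centre of its underside. Three housings fit in side by side along y, 90 mm apart
- housing_1_mid (a point): finished bearing housing of cream plastic, standing on its flange, in the swing of the folding arm: flange 76 mm across and 14 mm thick, on it a round hub 50 mm across up to 55 mm total height, with a blind bore 32 mm across; 0.15 kg. This point is on its axis, 27.5 mm above its foot; z is its axis
- housing_2_mid (a point): finished bearing housing of cream plastic, standing on its flange, at first between the places of the two arms (absent in some starts): flange 76 mm across and 14 mm thick, on it a round hub 50 mm across up to 55 mm total height, with a blind bore 32 mm across; 0.15 kg. This point is on its axis, 27.5 mm above its foot; z is its axis
- housing_3_mid (a point): finished bearing housing of cream plastic, standing on its flange, at first beside the fixed arm, where the bars are drawn out of the tray (absent in some starts): flange 76 mm across and 14 mm thick, on it a round hub 50 mm across up to 55 mm total height, with a blind bore 32 mm across; 0.15 kg. This point is on its axis, 27.5 mm above its foot; z is its axis
- bar_a_mid (a point): aluminium square bar 190 mm long, 18 by 18 mm, about 0.17 kg, lying in a lane of the tray at the start (three or all four of the bars are there, the other absent). This point is the bar's centre; x runs along its length
- bar_b_mid (a point): aluminium square bar 190 mm long, 18 by 18 mm, about 0.17 kg, lying in a lane of the tray at the start (three or all four of the bars are there, the other absent). This point is the bar's centre; x runs along its length
- bar_c_mid (a point): aluminium square bar 190 mm long, 18 by 18 mm, about 0.17 kg, lying in a lane of the tray at the start (three or all four of the bars are there, the other absent). This point is the bar's centre; x runs along its length
- bar_d_mid (a point): aluminium square bar 190 mm long, 18 by 18 mm, about 0.17 kg, lying in a lane of the tray at the start (three or all four of the bars are there, the other absent). This point is the bar's centre; x runs along its length
- toolholder: bystander, to be left where it is: dark steel lathe tool holder, a 135 mm long square shank 25 mm thick; origin under its middle
- drill_chuck: bystander, to be left where it is: steel drill chuck with taper shank, 130 mm tall, 54 mm across, standing on its jaws; origin at its foot
- oil: bystander, to be left where it is: white plastic oil bottle 150 mm tall, 54 mm across; origin at its foot
- grease: bystander, to be left where it is: steel tin 70 mm tall, 70 mm across; origin at its foot
- spanner: bystander, to be left where it is: steel spanner about 180 mm long lying flat
- chuck_key: bystander, to be left where it is: steel T-handled chuck key, shank about 145 mm long, cross handle 100 mm, lying flat

How it is judged (in metres and radians):
On the way, in this order (a step that is already met when the one before it is completed fails the run):
1. the finished housings stand in the blue bin (x of housing_1_mid in the frame of bin between -0.056 and 0.056 m and y of housing_1_mid in the frame of bin between -0.141 and 0.141 m and z of housing_1_mid in the frame of bin between 0.02 and 0.042 m and angle between each of housing_1_mid, housing_2_mid, housing_3_mid's own z axis and vertical below 0.2 rad and x of housing_2_mid in the frame of bin between -0.056 and 0.056 m and y of housing_2_mid in the frame of bin between -0.141 and 0.141 m and z of housing_2_mid in the frame of bin between 0.02 and 0.042 m and x of housing_3_mid in the frame of bin between -0.056 and 0.056 m and y of housing_3_mid in the frame of bin between -0.141 and 0.141 m and z of housing_3_mid in the frame of bin between 0.02 and 0.042 m), for 0.2 s.
2. the folding arm is swung fully out and seated (value of joint fold_arm above 1.5 rad), for 0.3 s.
At the end, for the whole second after the job is handed in: each housing stands upright on the bin's floor (tilt under 0.2 rad); the folding arm is past 1.5 rad; each bar lies on both arms (centre 69 mm up, within 6), within 0.2 rad of square, its centre within 30 mm of midway between the arms and at rest x -0.175 to -0.020 (all of step 1 and value of joint fold_arm above 1.5 rad and x of bar_a_mid in the frame of rest between -0.175 and -0.02 m and y of bar_a_mid in the frame of rest between -0.03 and 0.03 m and z of bar_a_mid in the frame of rest between 0.063 and 0.075 m and angle between the x axis of each of bar_a_mid, bar_b_mid, bar_c_mid, bar_d_mid and the y axis of rest, either way round below 0.2 rad and x of bar_b_mid in the frame of rest between -0.175 and -0.02 m and y of bar_b_mid in the frame of rest between -0.03 and 0.03 m and z of bar_b_mid in the frame of rest between 0.063 and 0.075 m and x of bar_c_mid in the frame of rest between -0.175 and -0.02 m and y of bar_c_mid in the frame of rest between -0.03 and 0.03 m and z of bar_c_mid in the frame of rest between 0.063 and 0.075 m and x of bar_d_mid in the frame of rest between -0.175 and -0.02 m and y of bar_d_mid in the frame of rest between -0.03 and 0.03 m and z of bar_d_mid in the frame of rest between 0.063 and 0.075 m); the robot touches nothing.
It fails at once if one of the bystanders (tool holder, drill chuck, oil bottle, grease tin, spanner, chuck key) is moved more than 40 mm (distance of any of toolholder, drill_chuck, oil, grease, spanner, chuck_key from where it was at the start of the episode above 0.04 m).
Of bar_a, bar_b, bar_c, bar_d only 3 to 4 are there at a start; the rules pass over those that are not, and their reading is None.
Of housing_2, housing_3 only 1 to 2 are there at a start; the rules pass over those that are not, and their reading is None.
At some moment in a run one of housing_1, housing_2, housing_3 may be knocked a few centimetres aside while the robot is not near it.
Once in a run the grip may slacken for a moment while it holds something.
It also fails if it takes over 210 s, if anything falls off the work surface, if the arm or the gripper's body presses on something with over 40 N, if the wrist force passes 120 N, or if a joint passes its speed limit or range.

### The arm

A 6-joint arm with a two-finger parallel gripper is mounted at the origin on the work surface. World frame = base frame: x ahead of the robot, y to its left, z up, the work surface at z = 0. Lengths are in mm, angles in rad, forces in N, time in s.
With the tool pointing down it reaches from about 350 to 875 mm from the base axis. Payload 4.2 kg.
Tool frame: the origin (TCP) lies at the very end of the fingers, on their centre line; the grasp point (between the pads) lies 19 mm behind it; z points along the fingers, y is the direction in which the jaws open and shut (so a half turn about z gives the same grasp; the last joint's range is limited). The gripper opens to 85 mm and grips with 20 to 120 N. Pads are 22 mm wide; open, the fingers measure 114 mm over their backs; the gripper's body (76 mm by 85 mm) begins 54 mm behind the grasp point. The pads swing forward as they close: fully open they stand 13 mm farther back than shut.
Start: joints at [1.394, 0.385, 0.008, 0, -1.194, -0.259], TCP at [263.801, 566.576, 231.312] pointing down, gripper open.
Joint ranges: [-3.14, 3.14], [-1.21, 2.06], [-1.07, 1.41], [-3.16, 2.05], [-2.99, -0.16], [-3.1, 3.1]. Speed limits (rad/s): [2.79, 2.79, 3.14, 3.14, 3.14, 3.14].

### API

Orientations are given as a unit quaternion [x, y, z, w].
In Python, from bench import telemetry, eyes, arm gives the robot as it stands. The module is installed in compiled form; this text tells all that it offers.
- The arm moves only by the tool move_arm, never from a script. Its argument "deltas" is text: rows parted by semicolons, each of 6 numbers parted by spaces: the shift along the tool's x, y, z in cm, then the turn, a rotation vector about the tool's x, y, z in rad. A call has 1 to 12 rows; each row shifts and turns the commanded pose from where the row before left it, along the tool's axes as they then stand; what a row does not reach is not made up. A row lasts 1/8 s, in which the tool goes at most 62.5 mm and 10.7 degrees, less where a joint would pass 70% of its speed; a pose out of reach is approached as far as the arm can. A call is refused whole if a number of a shift passes 6.25 or a number of a turn 0.188, either way. A call with a gripper value outside its range is refused whole. "grip" is the finger opening in cm, from 0 to 8.54, set as the call begins (left out, the last holds). The fingers move at their own pace and stop on an object; the grip force is fixed at half the most. Time passes only in rows, so rows that do not move let the fingers close. It gives the time, the measured TCP pose, the force and the opening at its end, in the units of the state.
- telemetry.read_state(): the state, without advancing time (a new reading comes with each control period).
- eyes.get_image(name): name is "scene" or "top" or "wrist"; returns a dict with "pixels" (384x512x3 uint8, blue, green, red), "range_z" (384x512 float32, mm along the optical axis (not along the pixel's ray), 0 where there is no reading), "fx", "fy", "cx", "cy" (pixels), "origin" and "orientation" of the camera in the world; the wrist camera has in their place "tool_from_camera" (4x4, takes a point from camera to tool coordinates, whose origin is the TCP and whose axes are the flange's). Camera axes: x right, y up, looking along -z (the intrinsics and any distortion apply to the point x, -y, -z); pixel columns grow to the right and rows downward; lengths in mm; the calibration is good to about 2 mm. A picture is of the moment at which its call begins: read the wrist's pose just before it.
- arm.job_done(): hands the job in, once; it reports no verdict.
Trained networks look in a picture, given as the dict that the camera call returned (one of the last four; its "shot" number tells which), for a name from the list of things; names that differ only in an ending like _2 or _b are one class to them, and where a whole thing is asked for, a point or a joint stands for the part that bears it (a point fixed in the world has none). Each returns a list of dicts, best first, with "p" (0 to 1); they miss things now and then, are a little off and sometimes report something else, mostly with a low value. They report only what shows in the picture. A call takes as long as a camera call.
- eyes.boxes_of(picture, name): "point" ([x, y, z] in mm, in world coordinates, good to about 4 mm: the middle of the surface that is visible of it).
The state is a dict: "clock": time; "joints": joint angles; "joint_vel": joint speeds; "joint_efforts": joint torques, N m; "position": TCP position; "ee_rot": TCP orientation; "contact_force": force on the tool from outside, world axes, zero at the start; "wrist_torque": the same for the moment, N m; "gripper_width": finger opening in mm.
Only numpy, scipy, OpenCV 4.12 (cv2) and the standard library are available. Lean on these libraries where they do the work, as an engineer would, in place of code of your own. Each camera call takes 0.05 s, during which the arm holds its last target.

## Working session

There is one attempt and no reset: what is moved stays moved. The work goes in short steps, Python scripts to look and compute and a tool call to move; the robot and the scene stay as the last step left them, time stands still between calls to the robot, and variables do not carry over. Pictures are saved under pics/ and viewed, and the job is handed in when it is done.

Besides the shell and the picture viewer there is one more tool, called after "Call:" by a JSON object that holds its "method" and its "body". move_arm: Moves the arm, as the interface text tells. Its arguments: {"type":"object","properties":{"deltas":{"type":"string"},"grip":{"type":"number"}},"required":["deltas"]}

```bash
mkdir -p pics
cat > h.py <<'E'
import numpy as np,cv2
from scipy.spatial.transform import Rotation as R
from bench import telemetry,eyes,arm
def pose():
    s=telemetry.read_state(); return np.array(s['position']),R.from_quat(s['ee_rot'])
def cam(name):
    p,r=pose(); im=eyes.get_image(name)
    if name=='wrist':
        T=np.array(im['tool_from_camera']); M=np.eye(4);M[:3,:3]=r.as_matrix();M[:3,3]=p; im['T']=M@T
    else:
        M=np.eye(4);M[:3,:3]=R.from_quat(im['orientation']).as_matrix();M[:3,3]=im['origin'];im['T']=M
    return im
def cloud(im):
    z=im['range_z'];v,u=np.mgrid[:z.shape[0],:z.shape[1]]
    P=np.stack([(u-im['cx'])/im['fx']*z,-(v-im['cy'])/im['fy']*z,-z,np.ones_like(z)],-1)
    W=P@im['T'].T; W=W[...,:3]; W[z<=0]=np.nan; return W
def save(im,n,s=1.5): cv2.imwrite('pics/'+n+'.png',cv2.resize(im['pixels'],None,fx=s,fy=s))
E
python3 - <<'E'
from h import *
s=telemetry.read_state();print(s)
for n in ['scene','top','wrist']:
    im=cam(n);save(im,n+'0');print(n,im.keys(),im['T'].round(2).tolist(),im['fx'])
E
```

```text
{'clock': 0.0, 'joints': array([ 1.39362075e+00,  3.85598246e-01,  6.58558361e-03, -4.76501696e-04,
       -1.19397464e+00, -2.58577403e-01]), 'joint_vel': array([-1.13716225e-03, -5.13674492e-04,  4.61467920e-04, -1.71908553e-03,
        1.15194328e-03,  5.45338373e-05]), 'joint_efforts': array([-1.16856478e-03, -3.92291558e+01,  1.88407052e+01,  4.18642312e+00,
       -4.61675270e-03, -5.43088859e-06]), 'position': array([263.56210185, 566.05972652, 230.18399686]), 'ee_rot': array([ 9.76339045e-01, -2.16242502e-01, -1.76680393e-04,  1.10358821e-03]), 'contact_force': array([-0.39160983, -0.40908096, -0.05278212]), 'wrist_torque': array([-0.09266135, -0.04474135, -0.03205339]), 'gripper_width': 85.31250120072812}
scene dict_keys(['pixels', 'range_z', 'fx', 'fy', 'cx', 'cy', 'origin', 'orientation', 'shot', 'T']) [[0.86, -0.31, 0.4, 1069.15], [0.51, 0.51, -0.69, -965.68], [0.01, 0.8, 0.6, 859.04], [0.0, 0.0, 0.0, 1.0]] 426.7494419221536
top dict_keys(['pixels', 'range_z', 'fx', 'fy', 'cx', 'cy', 'origin', 'orientation', 'shot', 'T']) [[-0.02, 0.98, -0.21, 358.55], [-1.0, -0.02, 0.0, -61.86], [-0.0, 0.21, 0.98, 1057.68], [0.0, 0.0, 0.0, 1.0]] 362.37425348857244
wrist dict_keys(['pixels', 'range_z', 'fx', 'fy', 'cx', 'cy', 'tool_from_camera', 'shot', 'T']) [[-0.42, 0.86, 0.27, 333.1], [-0.91, -0.4, -0.13, 533.68], [0.0, -0.3, 0.95, 373.5], [0.0, 0.0, 0.0, 1.0]] 267.11806530029867
```

View pics/scene0.png

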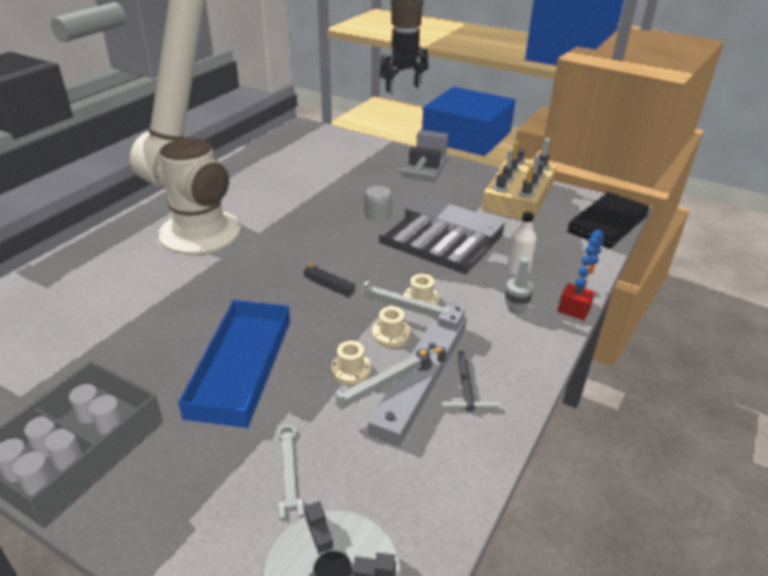

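View pics/top0.png

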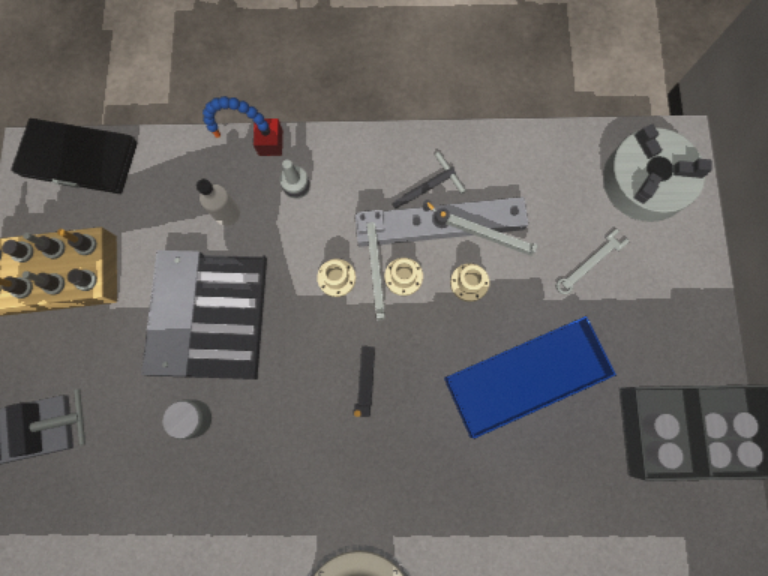

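Run:
```python
from h import *
for n in ['top','scene']:
    im=cam(n)
    for k in ['tray','rest','bin','housing_1_mid','bar_a_mid','toolholder','drill_chuck','oil','grease','spanner','chuck_key','fold_arm','fold_arm_hinge','fold_arm_mid','rest_fixed_arm','tray_lip','tray_cover']:
        try: print(n,k,[(round(d['p'],2),np.round(d['point']).tolist()) for d in eyes.boxes_of(im,k)])
        except Exception as e: print(n,k,e)
```

```text
top tray [(0.79, [528.0, 313.0, 24.0])]
top rest []
top bin [(0.56, [404.0, -324.0, 7.0]), (0.27, [679.0, -244.0, 62.0])]
top housing_1_mid [(0.6, [585.0, -214.0, 10.0])]
top bar_a_mid [(0.65, [605.0, 246.0, 19.0]), (0.3, [628.0, -474.0, 4.0])]
top toolholder [(0.66, [734.0, 256.0, 98.0]), (0.57, [405.0, -323.0, 6.0])]
top drill_chuck [(0.68, [600.0, -98.0, 17.0]), (0.66, [701.0, -163.0, 38.0]), (0.64, [784.0, 115.0, 70.0]), (0.48, [335.0, 302.0, 68.0]), (0.24, [450.0, 256.0, 20.0])]
top oil [(0.78, [732.0, 250.0, 96.0])]
top grease [(0.95, [335.0, 301.0, 64.0]), (0.66, [793.0, -162.0, 16.0]), (0.55, [531.0, 316.0, 21.0])]
top spanner [(0.59, [628.0, -473.0, 8.0]), (0.43, [676.0, -246.0, 58.0])]
top chuck_key [(0.61, [794.0, -167.0, 17.0]), (0.34, [506.0, 256.0, 24.0])]
top fold_arm [(0.88, [677.0, -246.0, 59.0]), (0.62, [600.0, 38.0, 14.0]), (0.59, [735.0, 254.0, 95.0])]
top fold_arm_hinge [(0.68, [676.0, -249.0, 56.0])]
top fold_arm_mid [(0.93, [679.0, -246.0, 60.0]), (0.16, [454.0, 256.0, 19.0])]
top rest_fixed_arm [(0.72, [698.0, -159.0, 35.0]), (0.47, [530.0, 315.0, 24.0])]
top 
[... 452 characters left out ...]
.8, [408.0, -30.0, 18.0])]
scene drill_chuck [(0.59, [707.0, -209.0, 36.0]), (0.55, [794.0, 108.0, 68.0]), (0.43, [611.0, 267.0, 19.0])]
scene oil [(0.6, [748.0, 245.0, 87.0]), (0.55, [345.0, 284.0, 50.0]), (0.52, [542.0, 312.0, 17.0]), (0.4, [676.0, -262.0, 57.0])]
scene grease [(0.74, [345.0, 286.0, 53.0])]
scene spanner []
scene chuck_key [(0.73, [805.0, -176.0, 20.0])]
scene fold_arm [(0.7, [680.0, -261.0, 62.0])]
scene fold_arm_hinge [(0.9, [677.0, -260.0, 59.0]), (0.2, [804.0, -177.0, 18.0])]
scene fold_arm_mid [(0.74, [678.0, -258.0, 58.0])]
scene rest_fixed_arm [(0.86, [705.0, -213.0, 37.0])]
scene tray_lip [(0.9, [538.0, 311.0, 21.0])]
scene tray_cover [(0.85, [541.0, 314.0, 14.0])]
```

Run:
```python
from h import *
im=cam('top');W=cloud(im);px=im['pixels'].astype(int)
def sel(m,n):
    p=W[m];print(n,len(p), 'z',np.percentile(p[:,2],[5,50,95]).round(1));r=cv2.minAreaRect(p[:,:2].astype(np.float32));print('   ',np.round(r[0],1),np.round(r[1],1),round(r[2],2));return p
x,y,z=W[...,0],W[...,1],W[...,2]
b,g,r=px[...,0],px[...,1],px[...,2]
bin_=(b>r+60)&(x>300)&(x<560)&(y<-100)&(z>36)
sel(bin_,'bin rim')
sel((x<700)&(x>520)&(abs(y+65)<35)&(z>53)&(z<66)&(r-b<25),'fixedarm')
sel((x<720)&(x>600)&(y<-180)&(y>-400)&(z>53)&(z<66)&(r-b<25),'foldarm')
sel((x<760)&(x>600)&(y<-0)&(y>-400)&(z>30)&(z<42)&(r-b<25),'rail')
sel((x<720)&(x>400)&(y>280)&(y<400)&(z>36)&(z<47),'cover')
for c in [(600,38),(600,-98),(585,-214)]:
    m=(np.hypot(x-c[0],y-c[1])<50)&(z>48)&(z<60)&(r-b>25); p=sel(m,'hub')
    print('   circ',cv2.minEnclosingCircle(p[:,:2].astype(np.float32)))
m=(x>400)&(x<700)&(y>190)&(y<300)&(z>15)&(z<30)&(g>120)
n,l=cv2.connectedComponents(m.astype(np.uint8))
for i in range(1,n):
    if (l==i).sum()>40: sel(l==i,'bar')
m=(x>400)&(x<700)&(y>160)&(y<300)&(z<30)&(g<70)
sel(m,'traydark')
for n,c in dict(tool=(408,-30),grease=(335,301)).items():
    sel((np.hypot(x-c[0],y-c[1])<90)&(z>12),n)
```

```text
bin rim 342 z [41.7 44.7 47.6]
    [ 403.2 -324.1] [119.1 290.2] 22.02
fixedarm 352 z [56.4 59.4 62.6]
    [611.5 -42. ] [ 26.1 176.8] 89.1
foldarm 360 z [55.5 59.7 62.9]
    [ 674.8 -260. ] [180.4  19.8] 66.41
rail 1674 z [32.3 35.7 39.3]
    [ 686.6 -172.2] [122.9 340.1] 2.82
cover 2431 z [37.9 41.  44. ]
    [536.4 349.6] [ 85.4 240.6] 87.11
hub 147 z [50.6 53.9 56.8]
    [604.3  37.9] [47.2 48.6] 1.41
   circ ((603.6964721679688, 38.428531646728516), 24.817018508911133)
hub 147 z [50.  54.3 57.3]
    [604.  -94.8] [45.7 49.3] 88.77
   circ ((603.8754272460938, -94.04801177978516), 24.89718246459961)
hub 152 z [50.7 54.7 57.7]
    [ 589.1 -224.4] [47.9 49.1] 61.6
   circ ((589.3663330078125, -224.4164581298828), 25.13925552368164)
bar 220 z [17.4 20.4 23.6]
    [605.6 246. ] [108.5  18.6] 86.28
bar 218 z [17.5 20.9 23.9]
    [556.3 247.5] [103.9  17.8] 87.12
bar 203 z [17.6 20.5 23.9]
    [504.2 248.4] [102.9  16.7] 86.92
bar 205 z [17.6 20.6 24. ]
    [454.6 249.7] [101.2  16.3] 86.29
traydark 2049 z [-0.6  3.  22.1]
    [531.1 239.2] [245.5 121.4] 0.02
tool 438 z [19.8 24.4 27.8]
    [400.2 -16.3] [ 30.4 129.3] 85.1
grease 706 z [20.3 68.  71.7]
    [362.4 307.4] [ 81.9 117.6] 79.66
```

View pics/wrist0.png

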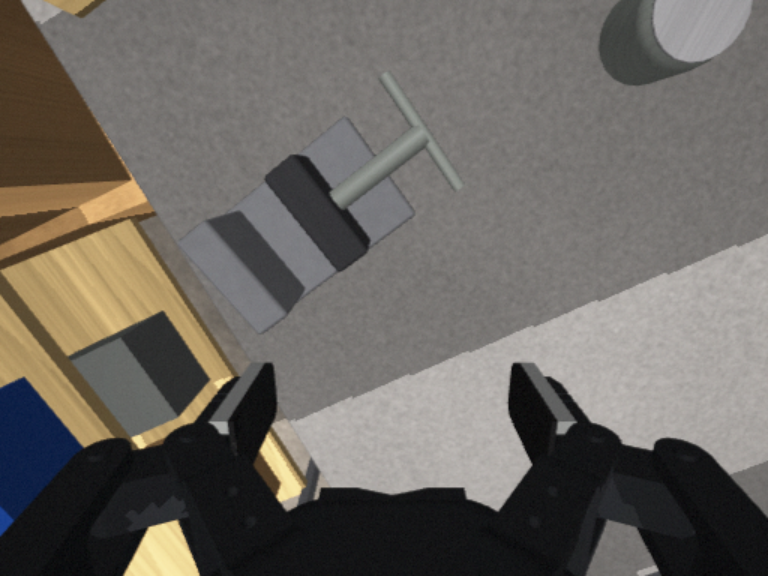

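```bash
cat >> h.py <<'E'
def Rt(yaw,tilt=0):
    # yaw: offset of tool x from world -y (ccw+, rad); tilt about tool y
    B=R.from_matrix(np.array([[0,-1,0],[-1,0,0],[0,0,-1]]).T) # cols: x=-Y,y=-X,z=-Z
    return R.from_euler('z',yaw)*B*R.from_euler('y',tilt)
def plan(pts,start=None,vmax=5.0,wmax=0.17):
    """pts: list of (xyz mm,yaw,tilt[,n])"""
    p,r=pose() if start is None else start
    rows=[]
    for t in pts:
        q=np.array(t[0],float);rq=Rt(t[1],t[2] if len(t)>2 else 0)
        d=np.linalg.norm(q-p)/10;w=(r.inv()*rq).as_rotvec();a=np.linalg.norm(w)
        n=t[3] if len(t)>3 else max(1,int(np.ceil(max(d/vmax,a/wmax))))
        p0,r0=p.copy(),r
        for i in range(n):
            tq=p0+(q-p0)*(i+1)/n;tr=r0*R.from_rotvec(w*(i+1)/n)
            dl=np.round(r.inv().apply(tq-p)/10,2);dw=np.round((r.inv()*tr).as_rotvec(),3)
            rows.append(np.r_[dl,dw]); p=p+r.apply(dl*10); r=r*R.from_rotvec(dw)
    print(len(rows),'rows')
    for k in range(0,len(rows),12): print('; '.join(' '.join('%g'%(v+0) for v in w) for w in rows[k:k+12]))
    return p,r
E
python3 - <<'E'
from h import *
p,r=pose();print(r.as_matrix().round(2),Rt(0).as_matrix())
im=cam('top');W=cloud(im);px=im['pixels'].astype(int);x,y,z=W[...,0],W[...,1],W[...,2]
g=px[...,1];sat=px.max(-1)-px.min(-1)
# rail -x edge, and fixed arm centreline
m=(x<760)&(x>630)&(y<30)&(y>-330)&(z>32)&(z<40)
b=np.arange(-310,10,20)
for y0 in b:
    k=m&(abs(y-y0)<10); 
    if k.sum()>5: print(y0,np.percentile(x[k],[2,98]).round(1),end=' | ')
m=(x<690)&(x>500)&(abs(y+45)<25)&(z>55)&(z<76)&(sat<25)
print()
for x0 in range(520,690,15):
    k=m&(abs(x-x0)<7.5)
    if k.sum()>3: print(x0,y[k].mean().round(1),np.percentile(y[k],[3,97]).round(1),z[k].mean().round(1),end=' | ')
print(x[m].min())
plan([([604,60,230],0)])
E
```

```text
[[ 0.91 -0.42  0.  ]
 [-0.42 -0.91 -0.  ]
 [ 0.   -0.   -1.  ]] [[ 0. -1.  0.]
 [-1.  0. -0.]
 [ 0.  0. -1.]]
-310 [693.6 752.4] | -290 [693.9 750.2] | -270 [691.6 749.8] | -250 [696.4 747.7] | -230 [707.2 745.4] | -210 [686.4 743.9] | -190 [684.5 743.2] | -170 [683.3 740. ] | -150 [680.5 730.9] | -130 [678.9 737.2] | -110 [677.2 735.2] | -90 [676.  733.4] | -70 [674.2 732.1] | -50 [671.5 729.1] | -30 [668.6 683.3] | -10 [668.3 723.9] | 
520 -47.5 [-54.1 -39.7] 64.2 | 535 -46.8 [-53.9 -39.8] 59.2 | 550 -45.0 [-51.3 -37.3] 59.7 | 565 -44.2 [-51.5 -37.4] 59.6 | 580 -42.3 [-49.  -34.9] 59.7 | 595 -41.6 [-49.1 -34.9] 59.8 | 610 -39.7 [-46.6 -32.3] 60.0 | 625 -39.1 [-46.7 -32.5] 59.8 | 640 -37.3 [-44.1 -29.9] 60.1 | 655 -36.1 [-44.2 -30. ] 59.5 | 670 -34.6 [-41.7 -27.3] 60.2 | 685 -34.9 [-53.8 -21.6] 59.1 | 512.5225713555333
13 rows
4.02 2.43 0.01 0 0 0.087; 4.21 2.07 0.01 0 0 0.088; 4.38 1.69 0.01 0 0 0.087; 4.51 1.3 0.01 0 0 0.087; 4.6 0.91 0.01 0 0 0.088; 4.67 0.5 0.01 0 0 0.087; 4.69 0.09 0.01 0 0 0.087; 4.69 -0.31 0.01 0 0 0.087; 4.64 -0.72 0.01 0 0 0.088; 4.55 -1.13 0.01 0 0 0.087; 4.44 -1.52 0.01 0 0 0.087; 4.3 -1.9 0.01 0 0 0.088
4.11 -2.27 0.01 0 0 0.087
```

Call:
{"method": "move_arm", "body": {"deltas": "4.02 2.43 0 0 0 0.087; 4.21 2.07 0 0 0 0.088; 4.38 1.69 0 0 0 0.087; 4.51 1.3 0 0 0 0.087; 4.6 0.91 0 0 0 0.088; 4.67 0.5 0 0 0 0.087; 4.69 0.09 0 0 0 0.087; 4.69 -0.31 0 0 0 0.087; 4.64 -0.72 0 0 0 0.088; 4.55 -1.13 0 0 0 0.087; 4.44 -1.52 0 0 0 0.087; 4.3 -1.9 0 0 0 0.088", "grip": 7}}

```text
clock: 3.55
position: [578.6, 97.6, 231.5]
ee_rot: [0.736, -0.677, 0.0, -0.0]
contact_force: [-0.0, 0.0, 0.3]
gripper_width: 69.9
```

```bash
cat >> h.py <<'E'
def hubs(im,zlo=48,zhi=62):
    W=cloud(im);px=im['pixels'].astype(int);x,y,z=W[...,0],W[...,1],W[...,2]
    m=((px[...,2]-px[...,0])>22)&(z>zlo)&(z<zhi)&(x>250)&(x<760)&(y<150)&(y>-500)
    n,l=cv2.connectedComponents(m.astype(np.uint8));out=[]
    for i in range(1,n):
        k=l==i
        if k.sum()>60:
            q=W[k];c,rad=cv2.minEnclosingCircle(q[:,:2].astype(np.float32)); out.append((np.round(c,1).tolist(),round(rad,1),round(float(np.median(q[:,2])),1)))
    return out
E
python3 - <<'E'
from h import *
print(pose()[0],telemetry.read_state()['joints'].round(2),telemetry.read_state()['clock'])
im=cam('wrist');save(im,'w1');print(hubs(im))
im=cam('top');print(hubs(im))
E
```

```text
[578.64649549  97.59859941 231.48430455] [ 0.44  0.32 -0.09  0.   -1.16 -0.36] 3.55
[([603.4, -85.6], 23.3, 55.1), ([603.8, 39.4], 24.8, 55.3)]
[([603.7, 38.6], 24.9, 54.4), ([603.8, -94.8], 25.1, 54.6), ([589.9, -224.1], 25.3, 54.3)]
```

View pics/w1.png

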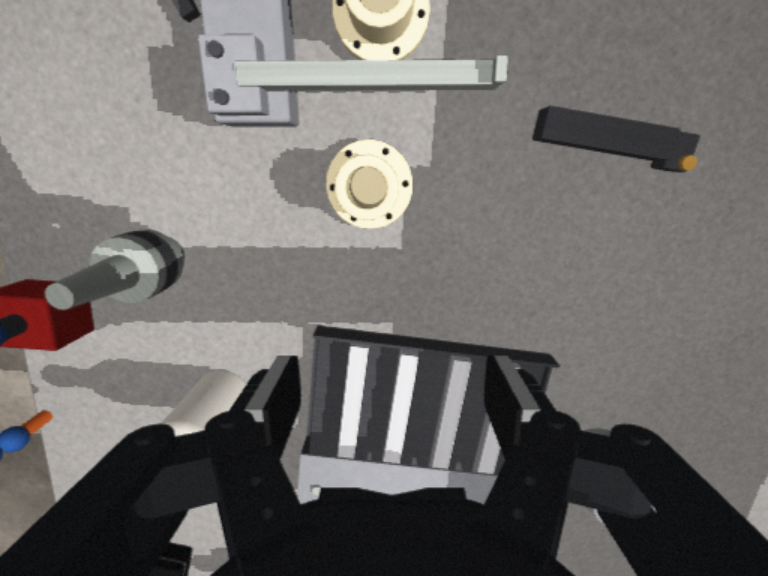

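Run:
```python
from h import *
plan([([603.7,38.7,120],0),([603.7,38.7,28],0,0,3)])
```

```text
6 rows
1.96 -0.65 3.7 0 0 0.027; 1.94 -0.7 3.7 0 -0.001 0.027; 1.92 -0.76 3.69 0 0 0.027; 0 0 3.07 0 0 0; 0 0 3.07 0 0 0; 0 0 3.06 0 0 0
```

Call:
{"method": "move_arm", "body": {"deltas": "1.96 -0.65 3.7 0 0 0.027; 1.94 -0.7 3.7 0 0 0.027; 1.92 -0.76 3.7 0 0 0.027; 0 0 3 0 0 0; 0 0 3 0 0 0; 0 0 2.6 0 0 0; 0 0 0.6 0 0 0;0 0 0 0 0 0", "grip": 7}}

```text
clock: 4.65
position: [602.7, 42.5, 28.7]
ee_rot: [0.71, -0.705, 0.0, -0.0]
contact_force: [-0.4, 0.1, -0.0]
gripper_width: 70.0
```

Call:
{"method": "move_arm", "body": {"deltas": "0 0 0 0 0 0; 0 0 0 0 0 0; 0 0 0 0 0 0; 0 0 0 0 0 0; 0 0 -1 0 0 0; 0 0 -4 0 0 0; 0 0 -5 0 0 0", "grip": 3}}

```text
clock: 5.52
position: [601.0, 41.7, 128.2]
ee_rot: [0.709, -0.705, -0.001, 0.002]
contact_force: [1.1, -0.6, -1.6]
gripper_width: 47.9
```

Run:
```python
from h import *
im=cam('top');save(im,'t1');print(hubs(im))
B=np.array([403.2,-324.1]);d=np.array([-np.sin(np.radians(22)),np.cos(np.radians(22))])
for s in(-90,0,90):print(B+s*d)
t=B-90*d
# joint1 continuity: bin jaw along bin short axis -> tool y along (cos22,sin22): yaw=+0.384
plan([([t[0],t[1],130],0.384),([t[0],t[1],36],0.384,0,3)])
```

```text
[([604.0, -94.7], 24.8, 54.5), ([589.3, -224.6], 24.8, 54.1)]
[ 436.91459341 -407.54654691]
[ 403.2 -324.1]
[ 369.48540659 -240.65345309]
13 rows
4.49 1.73 0.05 -0.001 0 -0.038; 4.41 1.89 0.05 -0.001 0 -0.037; 4.35 2.06 0.05 -0.001 0 -0.038; 4.26 2.22 0.05 -0.002 0 -0.037; 4.18 2.37 0.06 -0.001 -0.001 -0.038; 4.08 2.54 0.05 -0.001 0 -0.038; 3.98 2.68 0.06 -0.001 0 -0.037; 3.89 2.84 0.06 -0.001 0 -0.038; 3.77 2.97 0.06 -0.001 0 -0.038; 3.65 3.12 0.07 -0.002 0 -0.037; 0 0 3.13 0 0 0; 0 0 3.14 0 0 0
0 0 3.13 0 0 0
```

Call:
{"method": "move_arm", "body": {"deltas": "4.5 1.7 0 0 0 -0.038; 4.4 1.9 0 0 0 -0.038; 4.35 2.05 0 0 0 -0.038; 4.25 2.2 0 0 0 -0.038; 4.2 2.4 0 0 0 -0.038; 4.1 2.55 0 0 0 -0.038; 4 2.7 0 0 0 -0.038; 3.9 2.85 0 0 0 -0.038; 3.8 2.95 0 0 0 -0.038; 3.7 3.1 0 0 0 -0.038; 0 0 2 0 0 0; 0 0 0 0 0 0"}}

```text
clock: 7.08
position: [431.9, -408.6, 106.5]
ee_rot: [0.829, -0.559, -0.002, -0.0]
contact_force: [0.0, 0.3, -1.0]
gripper_width: 47.6
```

Run:
```python
from h import *
im=cam('wrist');save(im,'w2');im=cam('top');save(im,'t2');print(telemetry.read_state()['gripper_width'])
plan([([436.9-1,-407.5+3,110],0.384),([436.9-1,-407.5+3,34],0.384,0,3)])
```

```text
47.67289582606752
4 rows
-0.32 -0.35 -0.15 0 0 0.002; 0 0 2.53 0 0 0; 0 0 2.54 0 0 0; 0 -0.01 2.53 0 0 0
```

View pics/w2.png

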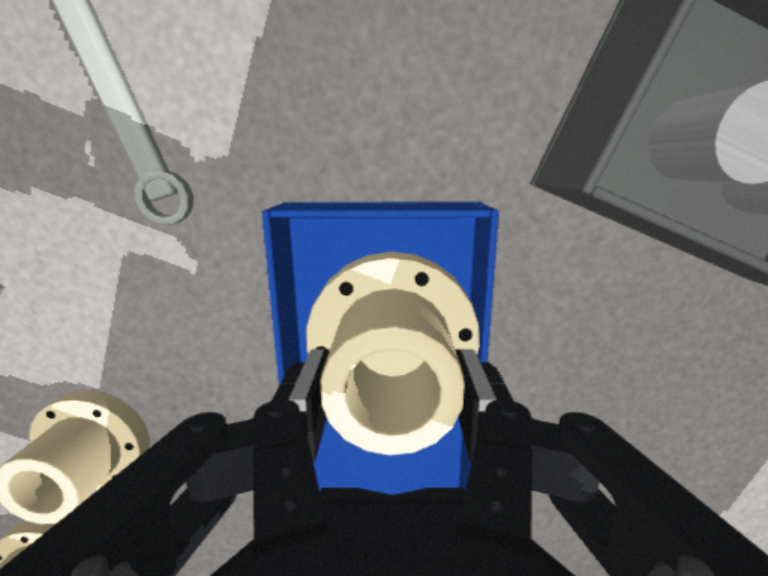

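Run:
```python
from h import *
im=cam('wrist');W=cloud(im);px=im['pixels'].astype(int)
m=(px[...,0]>px[...,2]+60)&(W[...,2]>38)&(W[...,2]<50)
p=W[m][:,:2]; d=np.array([-np.sin(.384),np.cos(.384)]);e=np.array([np.cos(.384),np.sin(.384)])
q=p-[403.2,-324.1]; print(m.sum(),'long',np.percentile(q@d,[0,2,50]),'short',np.percentile(q@e,[0,2,98,100]))
print(hubs(im))
```

```text
2041 long [-144.42440824 -144.29768578 -133.42174783] short [-58.99150773 -58.37073171  60.07392989  60.80201585]
[([589.1, -224.8], 25.7, 55.0)]
```

Call:
{"method": "move_arm", "body": {"deltas": "-0.3 -0.35 1 0 0 0; 0 0 2.2 0 0 0; 0 0 2.2 0 0 0; 0 0 1.4 0 0 0; 0 0 0.4 0 0 0; 0 0 0 0 0 0"}}

```text
clock: 7.98
position: [436.4, -405.0, 36.6]
ee_rot: [0.83, -0.558, 0.0, 0.0]
contact_force: [0.9, 0.2, -1.1]
gripper_width: 47.7
```

Call:
{"method": "move_arm", "body": {"deltas": "0 0 0 0 0 0; 0 0 0 0 0 0; 0 0 -2 0 0 0; 0 0 -4 0 0 0; 0 0 -4 0 0 0", "grip": 6.4}}

```text
clock: 8.6
position: [436.0, -405.1, 137.9]
ee_rot: [0.83, -0.558, 0.0, 0.0]
contact_force: [0.5, 1.3, 0.5]
gripper_width: 64.1
```

Run:
```python
from h import *
im=cam('top');save(im,'t3');print(hubs(im))
im=cam('wrist');save(im,'w3');print(hubs(im));
t=[589.3,-224.6]
plan([([t[0],t[1],110],0.384),([t[0],t[1],28],0.384,0,3)])
```

```text
[([603.8, -94.7], 24.8, 54.4), ([589.3, -224.2], 25.2, 53.9)]
[([437.9, -408.5], 25.0, 59.3), ([589.3, -225.1], 25.4, 54.0)]
8 rows
-2.25 -4.16 0.65 -0.001 -0.002 0.001; -2.25 -4.16 0.66 -0.002 -0.002 0; -2.25 -4.15 0.65 -0.001 -0.002 0.001; -2.26 -4.16 0.65 -0.001 -0.002 0; -2.25 -4.16 0.65 -0.001 -0.002 0.001; 0 0 2.73 0 0 0; 0 0 2.73 0 0 0; 0 0 2.74 0 0 0
```

View pics/w3.png

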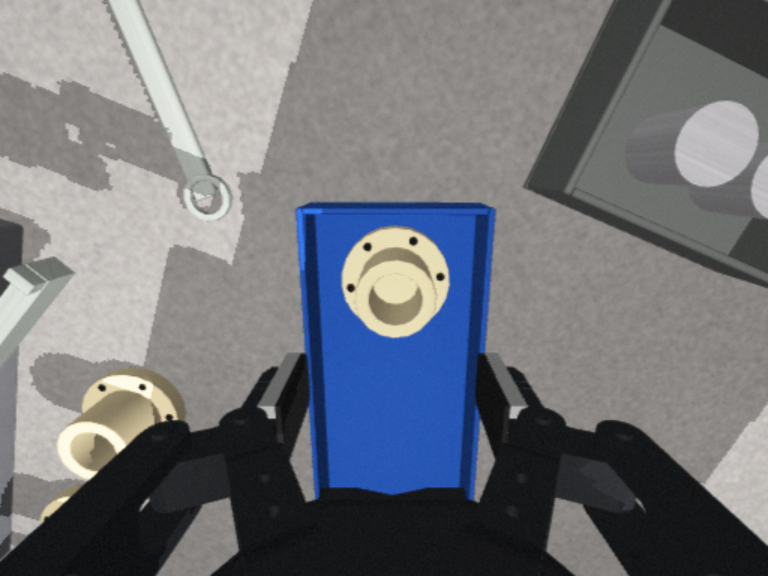

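Call:
{"method": "move_arm", "body": {"deltas": "-2.25 -4.15 0.65 0 0 0; -2.25 -4.15 0.65 0 0 0; -2.25 -4.15 0.65 0 0 0; -2.25 -4.15 0.65 0 0 0; -2.25 -4.15 0.65 0 0 0; 0 0 0 0 0 0; 0 0 2.5 0 0 0; 0 0 2.5 0 0 0; 0 0 2.5 0 0 0; 0 0 0.6 0 0 0; 0 0 0 0 0 0", "grip": 7}}

```text
clock: 10.07
position: [585.8, -223.2, 23.1]
ee_rot: [0.829, -0.559, 0.0, 0.0]
contact_force: [-0.4, -0.6, 0.2]
gripper_width: 70.3
```

Call:
{"method": "move_arm", "body": {"deltas": "0 0 0 0 0 0; 0 0 0 0 0 0; 0 0 0 0 0 0; 0 0 0 0 0 0; 0 0 -1 0 0 0; 0 0 -4 0 0 0; 0 0 -5 0 0 0;0 0 0 0 0 0", "grip": 3}}

```text
clock: 11.08
position: [588.4, -223.1, 127.8]
ee_rot: [0.83, -0.558, 0.004, -0.002]
contact_force: [0.2, 0.3, -2.2]
gripper_width: 47.8
```

Run:
```python
from h import *
im=cam('wrist');save(im,'w4');print(hubs(im))
t=[403.2,-324.1]
plan([([t[0],t[1],118],0.384),([t[0],t[1],34],0.384,0,3)])
```

```text
[([456.0, -394.2], 12.1, 49.8), ([590.7, -101.4], 16.9, 55.3)]
8 rows
0.5 4.16 0.12 -0.001 0 0; 0.51 4.16 0.13 0 -0.001 0.001; 0.5 4.16 0.13 -0.001 0 0; 0.51 4.16 0.13 -0.001 0 0; 0.51 4.16 0.13 0 0 0.001; 0 0 2.8 0 0 0; 0 0 2.8 0 0 0; 0 0 2.8 0 0 0
```

Call:
{"method": "move_arm", "body": {"deltas": "0.5 4.15 0.1 0 0 0; 0.5 4.15 0.1 0 0 0; 0.5 4.15 0.1 0 0 0; 0.5 4.15 0.1 0 0 0; 0.5 4.15 0.1 0 0 0; 0 0 0 0 0 0; 0 0 2.8 0 0 0; 0 0 2.8 0 0 0; 0 0 2.4 0 0 0; 0 0 1 0 0 0; 0 0 0 0 0 0"}}

```text
clock: 12.5
position: [402.5, -323.1, 28.5]
ee_rot: [0.83, -0.558, -0.001, 0.0]
contact_force: [-2.5, 2.9, 7.0]
gripper_width: 48.0
```

Run:
```python
from h import *
s=telemetry.read_state();print(s['position'],s['contact_force'],s['gripper_width'])
```

```text
[ 402.50602319 -323.14032859   28.47693787] [-2.51557616  2.93503827  7.00310238] 47.95406620978292
```

Call:
{"method": "move_arm", "body": {"deltas": "0 0 0 0 0 0; 0 0 0 0 0 0; 0 0 -2 0 0 0; 0 0 -4 0 0 0; 0 0 -4 0 0 0; 0 0 0 0 0 0", "grip": 6.4}}

```text
clock: 13.25
position: [405.3, -324.9, 131.0]
ee_rot: [0.83, -0.558, 0.004, -0.001]
contact_force: [-1.0, -1.2, -0.3]
gripper_width: 64.0
```

Run:
```python
from h import *
im=cam('wrist');save(im,'w5');print(hubs(im));
im=cam('top');save(im,'t5');h=hubs(im);print(h)
t=[603.8,-94.7]
plan([([t[0],t[1],110],0.085),([t[0],t[1],26],0.085,0,3)])
```

```text
[([437.5, -408.0], 24.8, 59.3), ([403.2, -325.2], 25.0, 59.3), ([596.1, -100.5], 22.5, 52.4), ([595.4, -88.6], 20.0, 54.9)]
[([603.9, -94.2], 24.9, 54.1), ([402.5, -324.6], 24.7, 58.4)]
10 rows
-1.95 -3.89 0.26 0 0 0.043; -2.12 -3.8 0.25 0 0 0.043; -2.28 -3.71 0.26 0 0 0.043; -2.43 -3.6 0.25 0 0 0.043; -2.59 -3.5 0.26 0 0 0.043; -2.73 -3.38 0.25 0 0 0.043; -2.88 -3.26 0.26 0 0 0.043; 0 0 2.8 0 0 0; 0 0 2.8 0 0 0; 0 0 2.8 0 0 0
```

View pics/t5.png

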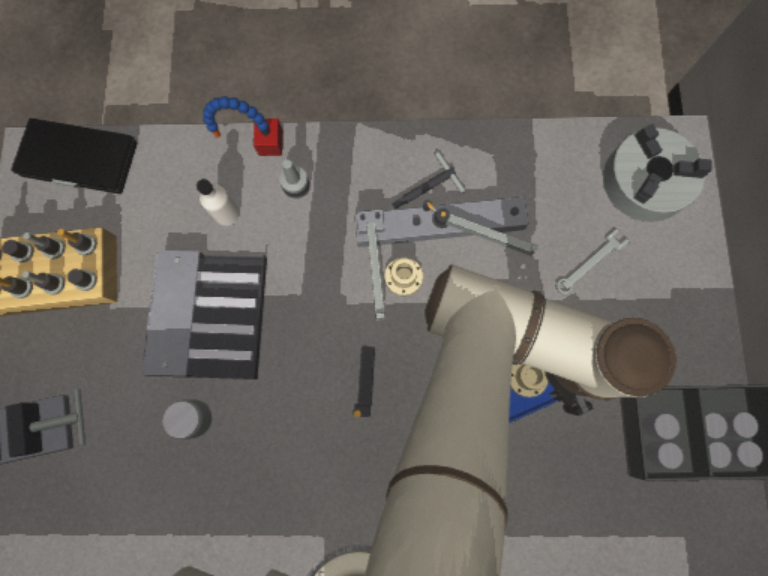

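Call:
{"method": "move_arm", "body": {"deltas": "-1.95 -3.9 0.25 0 0 0.043; -2.1 -3.8 0.25 0 0 0.043; -2.3 -3.7 0.25 0 0 0.043; -2.45 -3.6 0.25 0 0 0.043; -2.6 -3.5 0.25 0 0 0.043; -2.75 -3.4 0.25 0 0 0.043; -2.9 -3.25 0.25 0 0 0.043; 0 0 0 0 0 0; 0 0 2.5 0 0 0; 0 0 2.5 0 0 0; 0 0 2.4 0 0 0; 0 0 0.5 0 0 0"}}

```text
clock: 14.85
position: [601.2, -94.9, 28.4]
ee_rot: [0.736, -0.677, -0.002, 0.002]
contact_force: [-0.8, -0.5, -0.8]
gripper_width: 64.1
```

Call:
{"method": "move_arm", "body": {"deltas": "0 0 0 0 0 0; 0 0 0 0 0 0; 0 0 0 0 0 0; 0 0 0 0 0 0; 0 0 -1 0 0 0; 0 0 -4 0 0 0; 0 0 -5 0 0 0;0 0 0 0 0 0", "grip": 3}}

```text
clock: 15.85
position: [607.1, -94.2, 137.3]
ee_rot: [0.737, -0.676, 0.004, -0.004]
contact_force: [0.3, -0.2, -1.6]
gripper_width: 48.8
```

Run:
```python
from h import *
im=cam('top');print(hubs(im))
t=[369.5,-240.7]
plan([([t[0],t[1],118],0.384),([t[0],t[1],34],0.384,0,3)])
```

```text
[([437.4, -408.0], 25.1, 58.5), ([403.1, -324.8], 24.7, 58.7)]
9 rows
2.1 4.12 0.25 -0.001 0 -0.05; 1.9 4.22 0.25 -0.001 0 -0.05; 1.68 4.31 0.26 -0.001 0 -0.049; 1.46 4.39 0.26 -0.001 0 -0.05; 1.25 4.45 0.26 -0.001 -0.001 -0.05; 1.02 4.51 0.27 -0.001 0 -0.05; 0 0 2.8 0 0 0; 0 0 2.8 0 0 0; 0 0 2.8 0 0 0
```

Call:
{"method": "move_arm", "body": {"deltas": "2.1 4.1 0.25 0 0 -0.05; 1.9 4.2 0.25 0 0 -0.05; 1.7 4.3 0.25 0 0 -0.05; 1.45 4.4 0.25 0 0 -0.05; 1.25 4.45 0.25 0 0 -0.05; 1 4.5 0.25 0 0 -0.05; 0 0 0 0 0 0; 0 0 0 0 0 0; 0 0 2.8 0 0 0; 0 0 2.8 0 0 0; 0 0 2.2 0 0 0; 0 0 0 0 0 0"}}

```text
clock: 17.4
position: [368.8, -240.2, 37.1]
ee_rot: [0.83, -0.558, -0.002, 0.001]
contact_force: [-0.4, -0.5, -1.3]
gripper_width: 48.6
```

Run:
```python
from h import *
p,r=pose();print(p,telemetry.read_state()['contact_force'],telemetry.read_state()['gripper_width'])
plan([([369.5,-240.7,32],0.384)])
```

```text
[ 368.84346249 -240.18582433   37.05519121] [-0.36027395 -0.5069754  -1.31019082] 48.64832073602167
1 rows
0.07 -0.04 0.51 0.003 0.002 0.002
```

Call:
{"method": "move_arm", "body": {"deltas": "0 0 0.5 0 0 0; 0 0 0 0 0 0"}}

```text
clock: 17.65
position: [370.1, -240.8, 34.9]
ee_rot: [0.83, -0.558, 0.001, -0.0]
contact_force: [-2.1, 2.5, 5.4]
gripper_width: 48.6
```

Call:
{"method": "move_arm", "body": {"deltas": "0 0 0 0 0 0; 0 0 0 0 0 0; 0 0 -2 0 0 0; 0 0 -4 0 0 0; 0 0 -4 0 0 0; -2 -3 -3 0 0 0; -2 -5 0 0 0 0; -2 -5 0 0 0 0; -2 -5 0 0 0 0; 0 0 0 0 0 0", "grip": 6.4}}

```text
clock: 18.9
position: [507.9, -96.9, 163.2]
ee_rot: [0.83, -0.557, 0.0, -0.0]
contact_force: [-0.9, -0.1, -1.0]
gripper_width: 63.9
```

Run:
```python
from h import *
im=cam('wrist');save(im,'w6');print(hubs(im));W=cloud(im)
im=cam('top');save(im,'t6');print(hubs(im));W=cloud(im);px=im['pixels'].astype(int);x,y,z=W[...,0],W[...,1],W[...,2]
m=(x<730)&(x>600)&(y<-150)&(y>-400)&(z>54)&(z<66)&((px.max(-1)-px.min(-1))<25)
p=W[m][:,:2];print(m.sum(),cv2.minAreaRect(p.astype(np.float32)),cv2.fitLine(p.astype(np.float32),cv2.DIST_HUBER,0,.01,.01).ravel())
```

```text
[([402.4, -310.9], 20.4, 58.6), ([370.6, -239.4], 25.2, 58.8)]
[([437.2, -407.9], 24.7, 58.3), ([403.2, -325.0], 24.9, 58.5), ([369.8, -241.0], 25.2, 58.2)]
410 ((682.4000244140625, -249.11654663085938), (204.67759704589844, 27.551616668701172), 68.9378890991211) [ 3.8394907e-01  9.2335427e-01  6.7846625e+02 -2.4991150e+02]
```

View pics/w6.png

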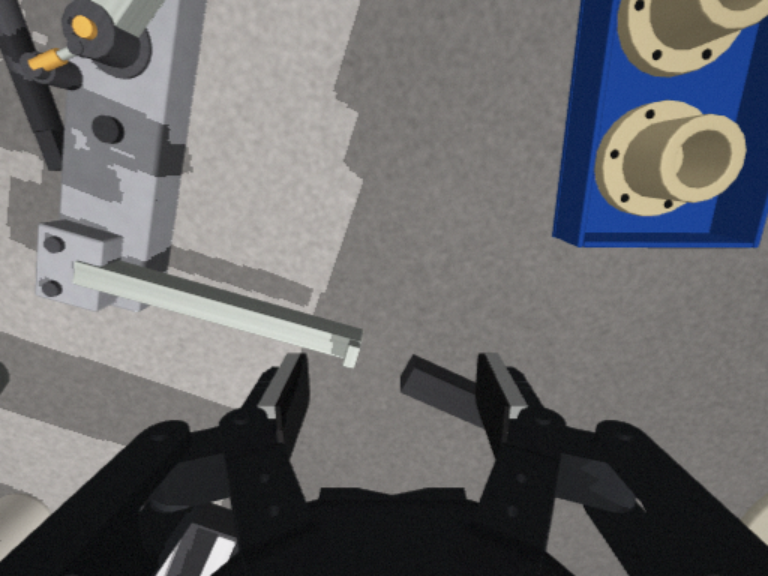

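View pics/t6.png

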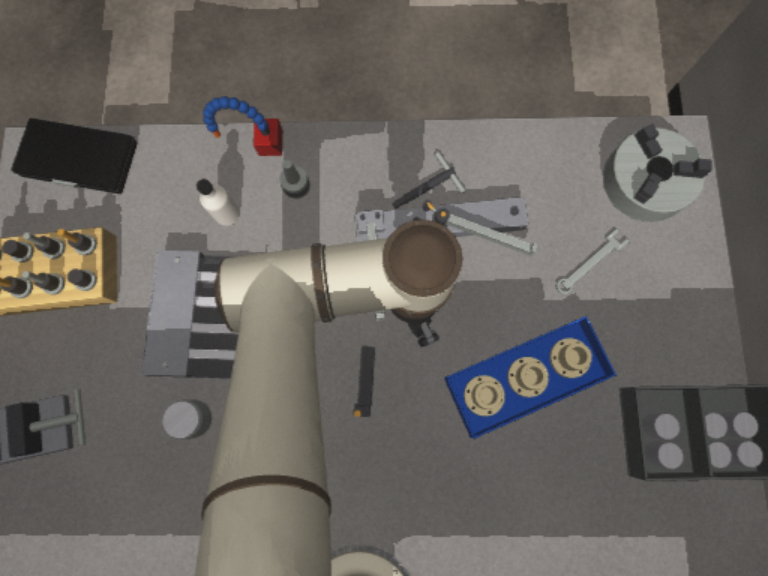

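Run:
```python
from h import *
plan([([656.4,-300.7,160],-0.40)])
```

```text
6 rows
4.07 -1.07 0.04 0 0 0.131; 3.89 -1.59 0.05 0 0 0.131; 3.65 -2.09 0.04 0.001 0 0.131; 3.35 -2.54 0.05 0 0 0.131; 2.99 -2.97 0.05 0 0 0.131; 2.57 -3.32 0.04 0 0 0.131
```

Call:
{"method": "move_arm", "body": {"deltas": "4.1 -1.05 0.05 0 0 0.131; 3.9 -1.6 0.05 0 0 0.131; 3.65 -2.1 0.05 0 0 0.131; 3.35 -2.55 0.05 0 0 0.131; 3 -2.95 0.05 0 0 0.131; 2.55 -3.3 0.05 0 0 0.131; 0 0 0 0 0 0", "grip": 3.4}}

```text
clock: 19.88
position: [655.6, -304.6, 158.8]
ee_rot: [-0.55, 0.835, 0.001, -0.001]
contact_force: [-0.0, 0.1, 0.4]
gripper_width: 34.0
```

Run:
```python
from h import *
im=cam('wrist');save(im,'w7');W=cloud(im);px=im['pixels'].astype(int);x,y,z=W[...,0],W[...,1],W[...,2]
m=(x<700)&(x>600)&(y<-190)&(y>-400)&(z>55)&(z<64)&((px.max(-1)-px.min(-1))<30)
p=W[m][:,:2].astype(np.float32);print(m.sum(),cv2.minAreaRect(p),cv2.fitLine(p,cv2.DIST_HUBER,0,.01,.01).ravel())
plan([([656.4,-300.7,42],-0.40)])
```

```text
2172 ((671.6611938476562, -268.1431884765625), (164.47869873046875, 16.02928924560547), 67.4288330078125) [ 3.6855534e-01  9.2960584e-01  6.6928296e+02 -2.7302512e+02]
3 rows
-0.09 -0.02 3.9 0.001 0 -0.001; -0.1 -0.01 3.91 0 0 -0.001; -0.09 -0.02 3.9 0.001 0 -0.002
```

View pics/w7.png

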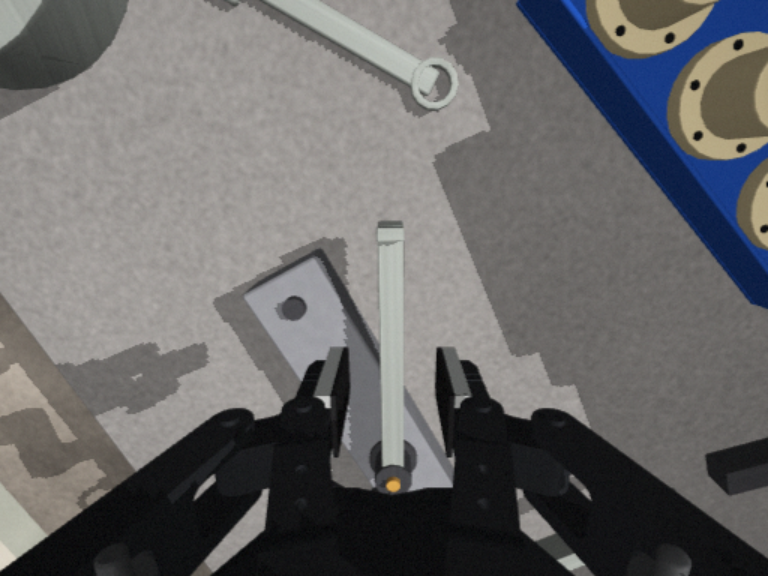

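Call:
{"method": "move_arm", "body": {"deltas": "0 -0.15 3.8 0 0 0; 0 0 3.9 0 0 0; 0 0 3.3 0 0 0; 0 0 0.5 0 0 0; 0 0 0 0 0 0"}}

```text
clock: 20.55
position: [658.0, -302.0, 46.6]
ee_rot: [-0.552, 0.834, -0.001, 0.0]
contact_force: [0.7, 0.5, 0.1]
gripper_width: 34.1
```

Call:
{"method": "move_arm", "body": {"deltas": "0 0 0 0 0 0; 0 0 0 0 0 0; 0 0 0 0 0 0", "grip": 0.5}}

```text
clock: 20.92
position: [658.9, -302.2, 47.9]
ee_rot: [-0.553, 0.833, -0.001, 0.001]
contact_force: [-1.5, 0.7, 6.5]
gripper_width: 14.4
```

Run:
```python
from h import *
p,r=pose();H=np.array([710.5,-171.7]);v=p[:2]-H;rad=np.hypot(*v);a0=np.arctan2(v[1],v[0]);print(p,rad,a0,Rt(0).inv().__mul__(r).as_rotvec())
# arm angle: yaw=-0.39 <-> direction; final yaw -1.50
pts=[]
n=12
for i in range(1,n+1):
    da=-1.12*i/n; a=a0+da
    pts.append(([H[0]+rad*np.cos(a),H[1]+rad*np.sin(a),p[2]],-0.395+da,0,1))
plan(pts)
```

```text
[ 658.90371892 -302.2231748    47.94183888] 140.35125713710852 -1.9472475395907272 [0.00325953 0.00082922 0.39953448]
12 rows
-0.03 1.31 0 -0.003 0 0.089; -0.04 1.31 0 0 0 0.093; -0.03 1.31 -0.01 0 0 0.093; -0.04 1.31 0 0 0 0.094; -0.04 1.31 0 0 0 0.093; -0.04 1.3 0 0 0 0.093; -0.03 1.31 0 0 0 0.094; -0.04 1.31 0 0 0 0.093; -0.04 1.31 0 0 0 0.093; -0.03 1.31 0 0 0 0.094; -0.04 1.31 0 0 0 0.093; -0.04 1.31 0 0 0 0.093
```

Call:
{"method": "move_arm", "body": {"deltas": "-0.05 1.3 -0.1 0 0 0.09; -0.05 1.3 0 0 0 0.093; -0.05 1.3 0 0 0 0.093; -0.05 1.3 0 0 0 0.093; -0.05 1.3 0 0 0 0.093; -0.05 1.3 0 0 0 0.093"}}

```text
clock: 21.68
position: [597.5, -254.1, 47.9]
ee_rot: [-0.302, 0.953, -0.001, 0.0]
contact_force: [-2.1, 1.7, 5.0]
gripper_width: 14.2
```

Run:
```python
from h import *
p,r=pose();H=np.array([710.5,-171.7]);v=p[:2]-H;print(p,np.hypot(*v),np.arctan2(v[1],v[0]),telemetry.read_state()['contact_force'])
im=cam('wrist');save(im,'w8')
```

```text
[ 597.45836498 -254.09901425   47.90301104] 139.88569904811249 -2.5117157292913546 [-2.10529588  1.67423318  4.97902882]
```

View pics/w8.png

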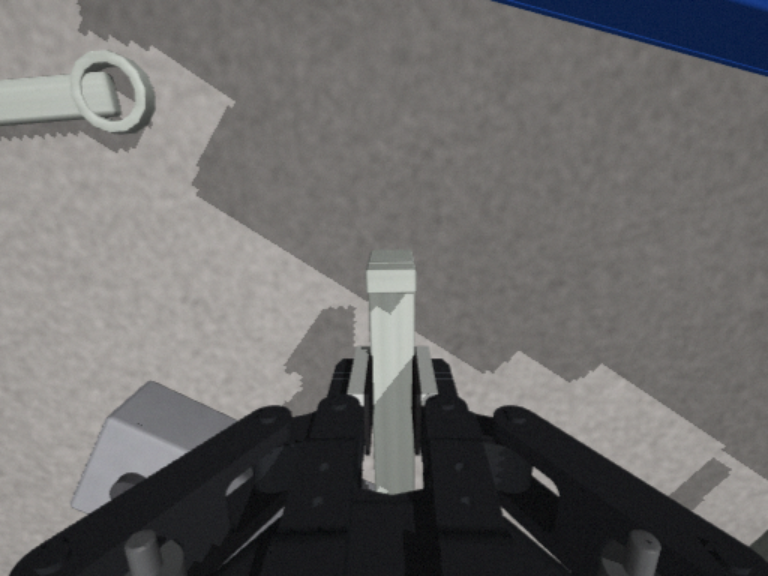

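Call:
{"method": "move_arm", "body": {"deltas": "-0.05 1.3 0 0 0 0.093; -0.05 1.3 0 0 0 0.093; -0.05 1.3 0 0 0 0.093; -0.05 1.3 0 0 0 0.093; -0.05 1.3 0 0 0 0.093; -0.05 1.2 0 0 0 0.08; 0 0 0 0 0 0"}}

```text
clock: 22.6
position: [570.8, -183.0, 47.9]
ee_rot: [-0.036, 0.999, -0.001, -0.001]
contact_force: [-4.5, -0.3, 7.4]
gripper_width: 14.7
```

Run:
```python
from h import *
p,r=pose();H=np.array([710.5,-171.7]);v=p[:2]-H;print(p,np.hypot(*v),np.arctan2(v[1],v[0]),telemetry.read_state()['contact_force'],telemetry.read_state()['wrist_torque'])
```

```text
[ 570.84700095 -182.95106074   47.92894725] 140.10548351236628 -3.061201877553404 [-4.53057417 -0.32772833  7.35286988] [-0.261141    1.25541775  0.43985745]
```

Seated at the expected angle. Release, lift and look; head towards the tray.

Call:
{"method": "move_arm", "body": {"deltas": "0 0 0 0 0 0; 0 0 0 0 0 0; 0 0 -2 0 0 0; 0 0 -4 0 0 0; 0 0 -5 0 0 0; 0 0 -5 0 0 0; 0 0 0 0 0 0", "grip": 3.4}}

```text
clock: 23.48
position: [574.5, -183.0, 211.5]
ee_rot: [-0.035, 0.999, -0.001, 0.005]
contact_force: [0.0, -0.5, -0.0]
gripper_width: 34.0
```

Run:
```python
from h import *
im=cam('wrist');save(im,'w9');W=cloud(im);px=im['pixels'].astype(int);x,y,z=W[...,0],W[...,1],W[...,2]
s=((px.max(-1)-px.min(-1))<30)
for n,m in dict(fold=(abs(y+175)<45)&(x<670)&(z>56)&(z<63)&s,fixed=(abs(y+42)<30)&(x<670)&(z>56)&(z<63)&s).items():
    p=W[m][:,:2].astype(np.float32);print(n,m.sum(),cv2.minAreaRect(p) if m.sum() else '')
im=cam('top');save(im,'t9');print(hubs(im))
W=cloud(im);px=im['pixels'].astype(int);x,y,z=W[...,0],W[...,1],W[...,2];s=((px.max(-1)-px.min(-1))<30)
m=(abs(y+42)<30)&(x<665)&(x>525)&(z>56)&(z<63)&s;p=W[m][:,:2].astype(np.float32);print(cv2.minAreaRect(p))
m=(x>400)&(x<700)&(y>190)&(y<300)&(z>15)&(z<30)&(px[...,1]>120)
n,l=cv2.connectedComponents(m.astype(np.uint8))
for i in range(1,n):
    if (l==i).sum()>40: print('bar',cv2.minAreaRect(W[l==i][:,:2].astype(np.float32)))
plan([([530,150,250],-0.06)])
```

```text
fold 1500 ((597.6111450195312, -180.6766815185547), (144.66580200195312, 15.823579788208008), 4.57208776473999)
fixed 1847 ((591.3735961914062, -40.65029525756836), (157.5330352783203, 17.117969512939453), 5.274140357971191)
[([437.2, -408.1], 24.7, 58.3), ([402.8, -324.8], 24.9, 58.4), ([370.1, -240.6], 25.2, 58.5)]
((0.0, 0.0), (0.0, 0.0), 0.0)
bar ((605.9940795898438, 245.23599243164062), (109.8926773071289, 17.767257690429688), 87.09849548339844)
bar ((556.5181274414062, 247.34033203125), (103.357177734375, 17.854825973510742), 86.53839111328125)
bar ((504.2294006347656, 248.18121337890625), (103.19340515136719, 16.155736923217773), 86.61225128173828)
bar ((454.8822021484375, 250.11080932617188), (98.24869537353516, 15.530948638916016), 86.40425109863281)
9 rows
0.2 3.72 -0.48 0 0 -0.16; -0.38 3.7 -0.48 0 0 -0.16; -0.98 3.59 -0.49 0 0 -0.16; -1.53 3.39 -0.48 0 0.001 -0.161; -2.06 3.1 -0.48 0 0 -0.16; -2.52 2.73 -0.49 0 0 -0.16; -2.93 2.3 -0.48 0 0 -0.16; -3.26 1.8 -0.48 0 0 -0.16; -3.5 1.26 -0.49 0 0 -0.16
```

View pics/w9.png

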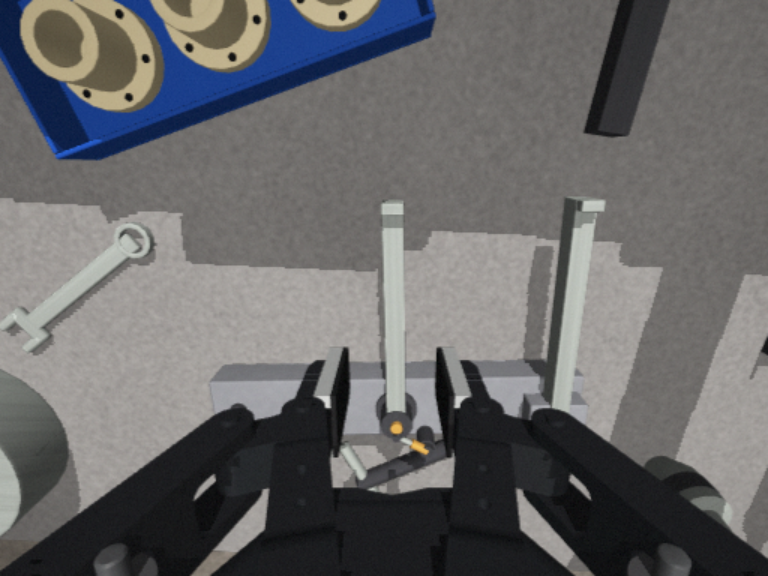

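Run:
```python
from h import *
plan([([530,205,240],-0.06)])
```

```text
9 rows
0.16 4.33 -0.37 0 0 -0.16; -0.53 4.29 -0.37 0 0 -0.16; -1.2 4.16 -0.37 0 0 -0.16; -1.86 3.91 -0.37 0 0.001 -0.161; -2.45 3.57 -0.37 0 0 -0.16; -2.99 3.12 -0.38 0 0 -0.16; -3.46 2.61 -0.37 0 0 -0.16; -3.82 2.03 -0.37 0 0 -0.16; -4.1 1.39 -0.37 0 0 -0.16
```

Call:
{"method": "move_arm", "body": {"deltas": "0.15 4.3 -0.4 0 0 -0.16; -0.5 4.3 -0.4 0 0 -0.16; -1.2 4.15 -0.4 0 0 -0.16; -1.85 3.9 -0.4 0 0 -0.16; -2.45 3.55 -0.4 0 0 -0.16; -3 3.1 -0.4 0 0 -0.16; -3.45 2.6 -0.4 0 0 -0.16; -3.8 2 -0.4 0 0 -0.16; -4.1 1.4 -0.4 0 0 -0.16; 0 0 0 0 0 0", "grip": 3.6}}

```text
clock: 24.82
position: [529.6, 205.9, 240.4]
ee_rot: [-0.687, 0.727, 0.0, -0.001]
contact_force: [0.0, 0.4, -0.3]
gripper_width: 36.0
```

```bash
cat >> h.py <<'E'
def bars(im,zlo=16,zhi=26,gmin=100):
    W=cloud(im);px=im['pixels'].astype(int);x,y,z=W[...,0],W[...,1],W[...,2]
    m=(x>400)&(x<700)&(y>140)&(y<300)&(z>zlo)&(z<zhi)&(px[...,1]>gmin)
    n,l=cv2.connectedComponents(cv2.erode(m.astype(np.uint8),np.ones((3,3))))
    for i in range(1,n):
        k=l==i
        if k.sum()>150:
            q=W[k][:,:2].astype(np.float32);r=cv2.minAreaRect(q);d=cv2.fitLine(q,cv2.DIST_HUBER,0,.01,.01).ravel()
            s=np.sign(d[1]);print('bar',k.sum(),np.round(r[0],1),np.round(r[1],1),'dir',(s*d[:2]).round(3),'y',np.percentile(q[:,1],[1,99]).round(1),'z',np.median(z[k]).round(1))
E
python3 - <<'E'
from h import *
print(pose()[0])
im=cam('wrist');save(im,'w10');bars(im);W=cloud(im);x,y,z=W[...,0],W[...,1],W[...,2]
m=(x>380)&(x<700)&(z>22)&(z<28)&(y<215)&(y>170)
q=W[m][:,:2].astype(np.float32);print('lip',m.sum(),cv2.minAreaRect(q))
m=(x>380)&(x<700)&(z>38)&(z<45)&(y>280)&(y<420)
q=W[m][:,:2].astype(np.float32);print('cover',m.sum(),cv2.minAreaRect(q))
E
```

```text
[529.60415596 205.92938905 240.35359118]
bar 747 [605.1 245. ] [107.3  16. ] dir [0.057 0.998] y [192.8 296.9] z 21.6
bar 693 [556.1 247.4] [101.   15.1] dir [0.072 0.997] y [197.3 297.1] z 21.7
bar 667 [504. 248.] [99.4 14.9] dir [0.046 0.999] y [198.9 297.2] z 21.7
bar 702 [454.8 249.4] [96.5 16. ] dir [0.055 0.998] y [202.2 296.6] z 21.6
lip 683 ((528.56689453125, 202.29067993164062), (33.00613784790039, 238.83819580078125), 87.21554565429688)
cover 4290 ((535.33544921875, 350.37896728515625), (85.28462982177734, 240.18386840820312), 87.4591293334961)
```

View pics/w10.png

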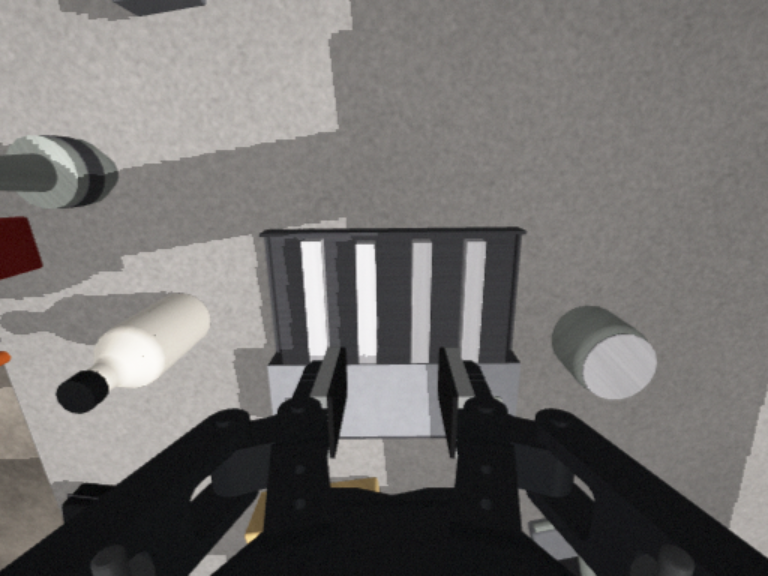

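Run:
```python
from h import *
plan([([604.9,241,90],-0.057)])
```

```text
4 rows
-1.03 -1.84 3.75 0.001 0 -0.001; -1.03 -1.83 3.75 0.001 -0.001 0; -1.02 -1.83 3.76 0 0 -0.001; -1.03 -1.83 3.75 0.001 -0.001 -0.001
```

Call:
{"method": "move_arm", "body": {"deltas": "-1 -1.85 3.75 0 0 0; -1.05 -1.85 3.75 0 0 0; -1.05 -1.85 3.75 0 0 0; -1 -1.85 3.75 0 0 0; 0 0 3 0 0 0; 0 0 2.5 0 0 0; 0 0 0 0 0 0; 0 0 0 0 0 0"}}

```text
clock: 25.88
position: [607.3, 239.5, 37.9]
ee_rot: [-0.685, 0.729, -0.0, 0.0]
contact_force: [-0.4, 0.2, 0.0]
gripper_width: 36.4
```

Run:
```python
from h import *
print(pose()[0]);plan([([604.9,241,8],-0.057)])
```

```text
[607.32244226 239.52954652  37.88938242]
1 rows
-0.13 0.25 2.99 -0.001 0 -0.005
```

Call:
{"method": "move_arm", "body": {"deltas": "-0.1 0.25 1.5 0 0 0; 0 0 1.2 0 0 0; 0 0 0.2 0 0 0; 0 0 0 0 0 0"}}

```text
clock: 26.38
position: [604.3, 241.3, 8.1]
ee_rot: [-0.685, 0.728, -0.0, -0.0]
contact_force: [0.5, 0.2, -0.8]
gripper_width: 35.9
```

Call:
{"method": "move_arm", "body": {"deltas": "0 0 0 0 0 0; 0 0 0 0 0 0; 0 0 0 0 0 0", "grip": 0.5}}

```text
clock: 26.75
position: [604.7, 241.5, 9.0]
ee_rot: [-0.685, 0.728, -0.0, 0.001]
contact_force: [-1.1, 0.3, 1.7]
gripper_width: 16.5
```

```bash
cat >> h.py <<'E'
def lift(rear,th=0.16,n=4,draw=205,nd=7,extra=1.0):
    p,r=pose(); u=r.apply([1,0,0]);u[2]=0;u/=np.linalg.norm(u)
    P=np.array([*rear,3.0]); L=-(P-p)@u; H=p[2]-3
    yaw=np.arctan2(u[0],-u[1]); pts=[]
    q=p
    for i in range(1,n+1):
        t=th*i/n; L2=L*np.cos(t)-H*np.sin(t);H2=L*np.sin(t)+H*np.cos(t)+extra
        q=p+u*(L2-L);q[2]=3+H2;pts.append((q.copy(),yaw,t,1))
    d=u*np.cos(th);d[2]=np.sin(th)
    pts.append((q+d*draw,yaw,th,nd))
    print('L',L,'yaw',yaw);return plan(pts)
E
python3 - <<'E'
from h import *
s=telemetry.read_state();print(s['contact_force'],s['gripper_width'])
lift((612,381))
E
```

```text
[-1.05915947  0.31546194  1.66432847] 16.47159236632523
L 139.67127694841702 yaw -0.060849320275925385
11 rows
-0.04 0 -0.66 -0.001 0.041 0; -0.03 0 -0.56 0 0.04 0; -0.04 0 -0.55 0 0.04 0; -0.03 0 -0.56 0 0.04 0; 2.93 0 0 0 0 0; 2.93 0 0 0 0 0; 2.93 0 0 0 0 0; 2.92 0 0 0 0 0; 2.93 0 0 0 0 0; 2.93 0 0 0 0 0; 2.93 0 0 0 0 0
```

Call:
{"method": "move_arm", "body": {"deltas": "-0.05 0 -0.65 0 0.04 0; -0.05 0 -0.55 0 0.04 0; -0.05 0 -0.55 0 0.04 0; -0.05 0 -0.55 0 0.04 0; 0 0 0 0 0 0; 0 0 0 0 0 0"}}

```text
clock: 27.5
position: [604.3, 244.7, 30.8]
ee_rot: [-0.683, 0.726, -0.054, -0.058]
contact_force: [0.1, 0.2, -0.6]
gripper_width: 16.4
```

Run:
```python
from h import *
s=telemetry.read_state();print(s['contact_force'],s['gripper_width'],s['wrist_torque'])
im=cam('wrist');save(im,'w11');im=cam('scene');cv2.imwrite('pics/s11.png',cv2.resize(im['pixels'][100:220,200:360],None,fx=5,fy=5))
```

```text
[ 0.1419987   0.2479441  -0.58928391] 16.428189347512 [0.50853734 0.00155293 0.04772871]
```

View pics/w11.png

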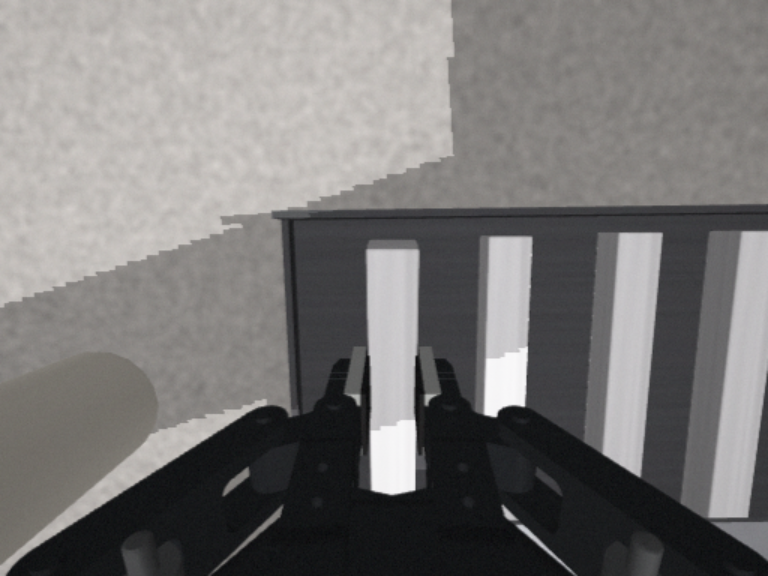

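View pics/s11.png

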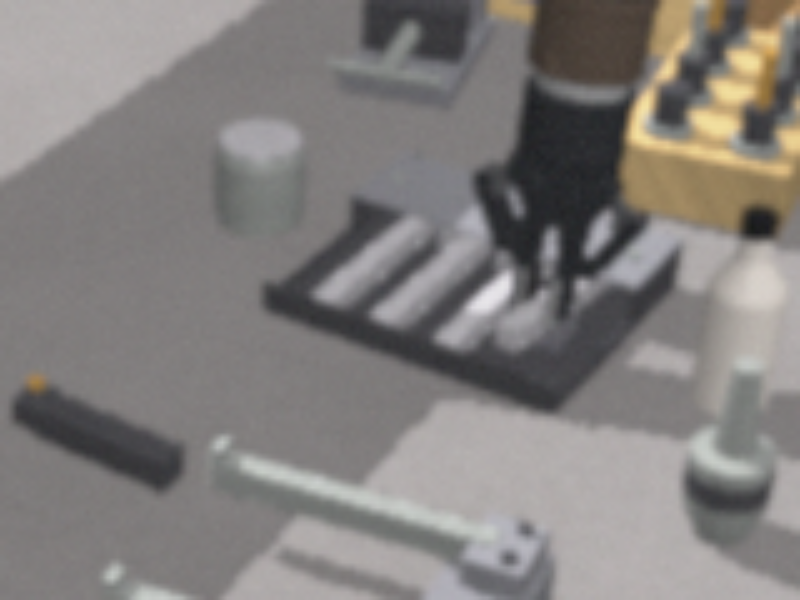

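```bash
cat >> h.py <<'E'
def held(im):
    W=cloud(im);px=im['pixels'].astype(int);p,r=pose()
    L=r.inv().apply((W-p).reshape(-1,3)).reshape(W.shape)
    m=(abs(L[...,1])<7)&(L[...,2]<-2)&(L[...,2]>-28)&(px[...,1]>90)&(L[...,0]>11)&(L[...,0]<90)
    q=L[m]
    if m.sum()<50: print('no bar?',m.sum());return
    k=np.polyfit(q[:,0],q[:,2],1);k2=np.polyfit(q[:,0],q[:,1],1)
    print('held n',m.sum(),'front x',np.percentile(q[:,0],[50,98]).round(1),'slope z',k.round(3),'slope y',k2.round(3))
E
python3 - <<'E'
from h import *
im=cam('wrist');held(im)
E
```

```text
held n 2045 front x [33.3 50.5] slope z [  0.034 -13.28 ] slope y [-0.     0.026]
```

Call:
{"method": "move_arm", "body": {"deltas": "0.8 0 0.2 0 0 0; 1.5 0 0 0 0 0; 2.5 0 0 0 0 0; 2.9 0 0 0 0 0; 2.9 0 0 0 0 0; 2.9 0 0 0 0 0; 2.9 0 0 0 0 0; 2.9 0 0 0 0 0; 1.2 0 0 0 0 0; 0 0 -2 0 0 0; 0 0 -2 0 0 0"}}

```text
clock: 29.02
position: [592.2, 47.6, 101.8]
ee_rot: [-0.683, 0.726, -0.055, -0.058]
contact_force: [1.3, 0.1, -0.8]
gripper_width: 16.4
```

```bash
cat >> h.py <<'E'
O=np.array([705,-101.5]);ex=np.array([.9964,.0849]);ey=np.array([-.0849,.9964])
def rest(xr,d,z): q=O+xr*ex-d*ey; return [*q,z]
E
python3 - <<'E'
from h import *
s=telemetry.read_state();print(s['contact_force'],s['gripper_width'],s['clock'])
im=cam('wrist');held(im)
plan([(rest(-38,45,105),0.085,0)])
E
```

```text
[ 1.27202948  0.10509724 -0.84556539] 16.353704990936546 29.025
held n 2047 front x [33.2 51.2] slope z [ 0.017 -9.853] slope y [ 0.003 -0.061]
5 rows
3.82 -1.77 0.62 0.001 -0.032 -0.029; 3.88 -1.66 0.49 0.002 -0.031 -0.029; 3.94 -1.54 0.38 0.001 -0.032 -0.029; 4 -1.43 0.25 0.001 -0.032 -0.029; 4.04 -1.32 0.13 0.001 -0.032 -0.029
```

Call:
{"method": "move_arm", "body": {"deltas": "3.8 -1.75 0.6 0 -0.03 -0.029; 3.9 -1.65 0.5 0 -0.03 -0.029; 3.95 -1.55 0.4 0 -0.03 -0.029; 4 -1.45 0.25 0 -0.03 -0.029; 4.05 -1.3 0.15 0 -0.03 -0.029; 0 0 0 0 0 0; 0 0 0 0 0 0"}}

```text
clock: 29.95
position: [668.2, -150.1, 100.6]
ee_rot: [0.736, -0.677, -0.001, 0.008]
contact_force: [0.3, 0.8, -1.8]
gripper_width: 16.1
```

Run:
```python
from h import *
s=telemetry.read_state();print(s['contact_force'],s['gripper_width'],s['clock'])
im=cam('wrist');held(im);save(im,'w12')
plan([(rest(-38,44,80),0.085,0.015,1)])
```

```text
[ 0.2587675   0.84553447 -1.75953416] 16.105105866944523 29.95
held n 1987 front x [32.4 50.8] slope z [ 3.0000e-03 -1.2387e+01] slope y [ 0.002 -0.002]
1 rows
-0.08 -0.3 2.08 0.013 0.006 -0.001
```

View pics/w12.png

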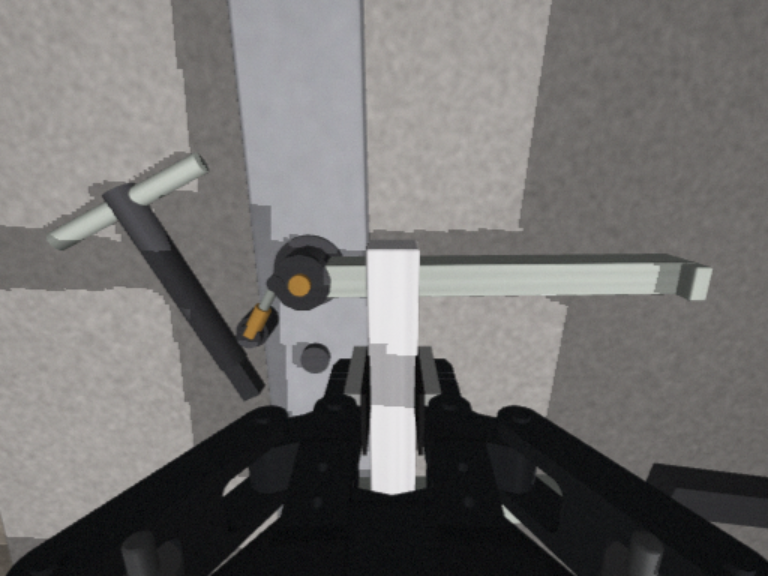

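Call:
{"method": "move_arm", "body": {"deltas": "-0.1 -0.3 2 0 0.005 0; 0 0 0.8 0 0 0; 0 0 0.4 0 0 0; 0 0 0 0 0 0; 0 0 0 0 0 0"}}

```text
clock: 30.62
position: [671.9, -149.0, 70.1]
ee_rot: [0.736, -0.677, 0.001, 0.009]
contact_force: [-0.1, -0.7, -0.8]
gripper_width: 15.8
```

Call:
{"method": "move_arm", "body": {"deltas": "0 0 0.3 0 0 0; 0 0 0.2 0 0 0; 0 0 0 0 0 0"}}

```text
clock: 31.0
position: [672.1, -149.3, 66.0]
ee_rot: [0.736, -0.677, 0.002, 0.009]
contact_force: [-1.1, 0.1, 5.8]
gripper_width: 16.4
```

Call:
{"method": "move_arm", "body": {"deltas": "0 0 0 0 0 0; 0 0 0 0 0 0; 0 0 -1.5 0 0 0; 0 0 -4 0 0 0; 0 0 -5 0 0 0; 0 0 0 0 0 0", "grip": 2.6}}

```text
clock: 31.75
position: [675.8, -147.9, 176.4]
ee_rot: [0.736, -0.677, 0.006, 0.006]
contact_force: [0.8, 0.3, 0.1]
gripper_width: 26.5
```

```bash
cat >> h.py <<'E'
def laid(im):
    W=cloud(im);px=im['pixels'].astype(int)
    q=W[...,:2]-O;a=q@ex;b=q@ey;z=W[...,2]
    m=(z>73)&(z<84)&(a>-185)&(a<-8)&(abs(b)<130)&((px.max(-1)-px.min(-1))<30)&(px[...,1]>100)
    n,l=cv2.connectedComponents(m.astype(np.uint8))
    for i in range(1,n):
        k=l==i
        if k.sum()>80:
            Q=np.c_[a[k],b[k]].astype(np.float32);d=cv2.fitLine(Q,cv2.DIST_HUBER,0,.01,.01).ravel();r=cv2.minAreaRect(Q)
            print('laid',k.sum(),'c',np.round(r[0],1),'size',np.round(r[1],1),'yaw',round(float(d[0]/d[1]),3),'z',np.median(z[k]).round(1))
E
python3 - <<'E'
from h import *
im=cam('wrist');save(im,'w13');laid(im)
im=cam('top');laid(im);print(hubs(im))
plan([([500,60,230],0.0),([530,200,230],-0.057)])
E
```

```text
laid 3185 c [-36.9  -0.6] size [189.3  18.1] yaw -0.003 z 78.6
laid 377 c [-37.  -1.] size [189.5  20. ] yaw 0.025 z 77.4
[([437.3, -408.0], 24.8, 58.8), ([404.9, -303.7], 25.0, 58.1), ([368.6, -237.0], 24.8, 58.7)]
9 rows
-3.67 2.59 -1.01 0.002 -0.002 0.014; -3.64 2.65 -1.01 0.001 -0.003 0.014; -3.6 2.69 -1 0.002 -0.002 0.014; -3.57 2.74 -1 0.001 -0.002 0.014; -3.52 2.79 -0.99 0.002 -0.003 0.013; -3.5 2.83 -0.99 0.001 -0.002 0.014; -4.67 -1 0 0 0 0.019; -4.68 -0.92 0 0 0 0.019; -4.7 -0.82 0 0 0 0.019
```

View pics/w13.png

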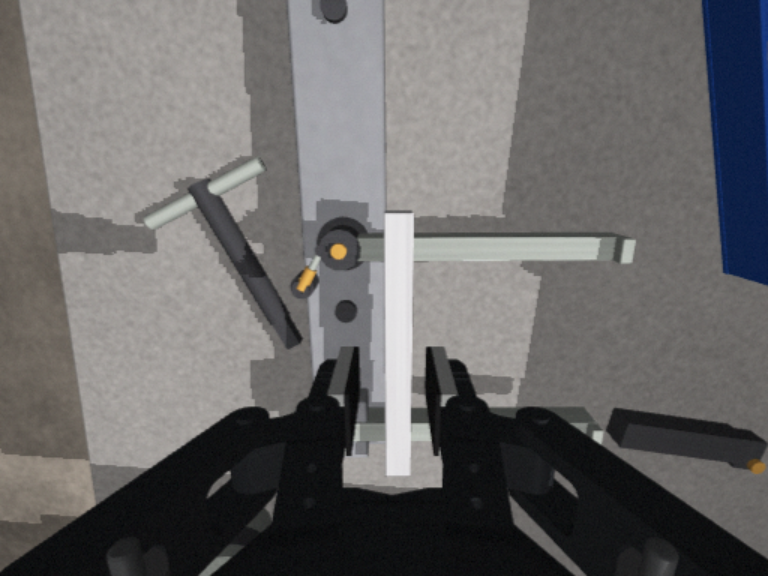

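Run:
```python
from h import *
plan([([600,80,150],0),([556,245,90],-0.057),([556,245,35],-.057,0,2)])
```

```text
11 rows
-4.66 1.07 0.36 0.002 -0.003 0.017; -4.64 1.15 0.38 0.002 -0.003 0.016; -4.62 1.22 0.39 0.002 -0.002 0.017; -4.59 1.31 0.39 0.001 -0.003 0.017; -4.58 1.38 0.41 0.002 -0.003 0.016; -4.12 1.1 1.5 0 0 0.014; -4.11 1.15 1.5 0 0 0.015; -4.09 1.22 1.5 0 0 0.014; -4.08 1.28 1.5 0 0 0.014; 0 0 2.75 0 0 0; 0 -0.01 2.75 0 0 0
```

Call:
{"method": "move_arm", "body": {"deltas": "-4.65 1.05 0.35 0 -0.002 0.017; -4.65 1.15 0.4 0 -0.002 0.017; -4.6 1.2 0.4 0 -0.002 0.017; -4.6 1.3 0.4 0 -0.002 0.017; -4.6 1.4 0.4 0 -0.002 0.017; -4.1 1.1 1.5 0 0 0.014; -4.1 1.15 1.5 0 0 0.014; -4.1 1.2 1.5 0 0 0.014; -4.1 1.3 1.5 0 0 0.014; 0 0 0 0 0 0; 0 0 2.5 0 0 0; 0 0 2.5 0 0 0", "grip": 3.6}}

```text
clock: 33.35
position: [554.9, 243.7, 37.2]
ee_rot: [-0.686, 0.727, 0.002, -0.006]
contact_force: [0.3, -0.4, -0.0]
gripper_width: 36.0
```

Call:
{"method": "move_arm", "body": {"deltas": "0 0 0 0 0 0; 0 0 0 0 0 0"}}

```text
clock: 33.6
position: [555.7, 244.2, 38.6]
ee_rot: [-0.686, 0.727, 0.002, -0.005]
contact_force: [0.5, 0.6, -0.6]
gripper_width: 36.0
```

Run:
```python
from h import *
print(pose()[0]);im=cam('wrist');save(im,'w14');bars(im)
plan([([556,245,7],-0.057)])
```

```text
[555.65318229 244.18222041  38.6043116 ]
bar 3631 [455.2 249.1] [99.  18.4] dir [0.035 0.999] y [200.4 295.2] z 21.5
bar 2871 [504.  239.2] [83.9 17.7] dir [0.021 1.   ] y [198.  278.1] z 21.5
bar 3474 [556.4 247.5] [103.8  16.6] dir [0.058 0.998] y [196.4 297.3] z 21.6
1 rows
-0.06 -0.05 3.2 0.01 -0.005 -0.001
```

View pics/w14.png

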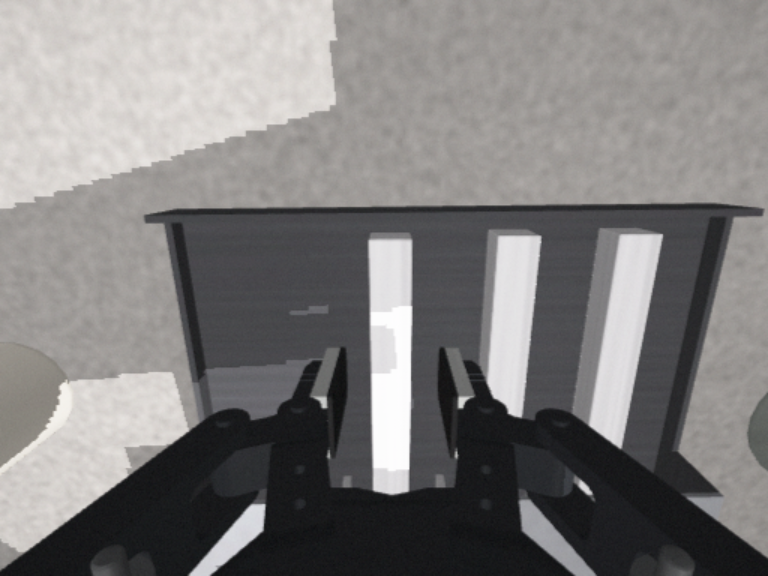

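Call:
{"method": "move_arm", "body": {"deltas": "0 0 1.8 0.01 -0.005 0; 0 0 1.2 0 0 0; 0 0 0.2 0 0 0; 0 0 0 0 0 0"}}

```text
clock: 34.15
position: [555.2, 244.6, 6.3]
ee_rot: [-0.687, 0.727, 0.0, -0.0]
contact_force: [0.2, 0.6, -0.4]
gripper_width: 35.9
```

Call:
{"method": "move_arm", "body": {"deltas": "0 0 0 0 0 0; 0 0 0 0 0 0; 0 0 0 0 0 0", "grip": 0.5}}

```text
clock: 34.52
position: [555.4, 244.9, 6.8]
ee_rot: [-0.687, 0.727, 0.0, 0.0]
contact_force: [-1.2, -0.9, 4.0]
gripper_width: 16.3
```

Run:
```python
from h import *
s=telemetry.read_state();print(s['contact_force'],s['gripper_width'])
lift((564,385.5),th=.16)
```

```text
[-1.17851036 -0.92620172  4.01338572] 16.342216059700508
L 140.88780026113244 yaw -0.057359344835050084
11 rows
-0.03 0 -0.66 0 0.041 0; -0.02 0 -0.57 0 0.04 0; -0.03 0 -0.56 0 0.04 0; -0.03 0 -0.56 0 0.04 0; 2.93 0 0 0 0 0; 2.93 0 0 0 0 0; 2.93 0 0 0 0 0; 2.93 0 0 0 0 0; 2.93 0 0 0 0 0; 2.93 0 0.01 0 0 0; 2.92 0 0 0 0 0
```

Call:
{"method": "move_arm", "body": {"deltas": "-0.05 0 -0.6 0 0.041 0; 0 0 -0.55 0 0.041 0; -0.05 0 -0.55 0 0.041 0; 0 0 -0.55 0 0.041 0; 0 0 0 0 0 0; 0 0 0 0 0 0"}}

```text
clock: 35.28
position: [554.7, 246.3, 28.0]
ee_rot: [-0.684, 0.725, -0.056, -0.06]
contact_force: [0.6, -3.1, 1.3]
gripper_width: 16.5
```

Run:
```python
from h import *
s=telemetry.read_state();print(s['contact_force'],s['gripper_width'])
im=cam('wrist');held(im)
```

```text
[ 0.64682236 -3.12119463  1.32121328] 16.47760573694997
held n 2041 front x [32.4 49.1] slope z [  0.059 -15.81 ] slope y [ 0.002 -0.053]
```

Call:
{"method": "move_arm", "body": {"deltas": "0.5 0 0.1 0 0 0; 1 0 0 0 0 0; 1 0 0 0 0 0; 0 0 0 0 0 0"}}

```text
clock: 35.83
position: [552.8, 220.5, 31.1]
ee_rot: [-0.684, 0.725, -0.056, -0.061]
contact_force: [0.4, 0.3, -2.4]
gripper_width: 16.3
```

Run:
```python
from h import *
s=telemetry.read_state();print(s['contact_force'],s['gripper_width'])
im=cam('wrist');held(im)
```

```text
[ 0.37194822  0.27529014 -2.44056778] 16.263892693329918
held n 2076 front x [32.8 49.7] slope z [  0.046 -15.788] slope y [ 0.    -0.013]
```

Call:
{"method": "move_arm", "body": {"deltas": "1.5 0 0 0 0 0; 2.5 0 0 0 0 0; 2.9 0 0 0 0 0; 2.9 0 0 0 0 0; 2.9 0 0 0 0 0; 2.9 0 0 0 0 0; 2.5 0 0 0 0 0; 0 0 -2 0 0 0; 0 0 -2 0 0 0; 0 0 0 0 0 0"}}

```text
clock: 37.12
position: [544.2, 49.5, 102.1]
ee_rot: [-0.684, 0.725, -0.057, -0.058]
contact_force: [-1.0, -0.2, -2.5]
gripper_width: 16.4
```

Run:
```python
from h import *
s=telemetry.read_state();print(s['contact_force'],s['gripper_width'],s['clock'])
im=cam('wrist');held(im)
plan([(rest(-80,45.5,110),0.085,0.02)])
```

```text
[-0.96799952 -0.22914426 -2.49803414] 16.396041700979694 37.125
held n 2070 front x [32.7 49.1] slope z [  0.062 -17.511] slope y [ 0.005 -0.152]
5 rows
3.93 -1.95 0.46 0.003 -0.029 -0.029; 4 -1.84 0.36 0.002 -0.028 -0.028; 4.05 -1.72 0.24 0.003 -0.029 -0.029; 4.11 -1.61 0.14 0.003 -0.029 -0.029; 4.15 -1.48 0.01 0.003 -0.028 -0.028
```

Call:
{"method": "move_arm", "body": {"deltas": "3.95 -1.95 0.45 0.003 -0.024 -0.029; 4 -1.85 0.35 0.003 -0.024 -0.029; 4.05 -1.7 0.25 0.003 -0.024 -0.029; 4.1 -1.6 0.15 0.003 -0.024 -0.029; 4.15 -1.5 0 0.003 -0.024 -0.029; 0 0 0 0 0 0; 0 0 0 0 0 0"}}

```text
clock: 38.05
position: [628.4, -152.8, 110.2]
ee_rot: [0.737, -0.676, 0.015, 0.016]
contact_force: [-0.2, 0.2, -1.8]
gripper_width: 16.4
```

Run:
```python
from h import *
s=telemetry.read_state();print(s['contact_force'],s['gripper_width'],s['clock'])
im=cam('wrist');held(im);save(im,'w15')
plan([(rest(-80,45.5,75),0.085,0.045,1)])
```

```text
[-0.18027438  0.22642522 -1.83669564] 16.37757849872365 38.05
held n 2043 front x [32.5 49.6] slope z [  0.033 -15.19 ] slope y [-0.004  0.133]
1 rows
0 -0.05 3.56 0.004 0.001 0.003
```

View pics/w15.png

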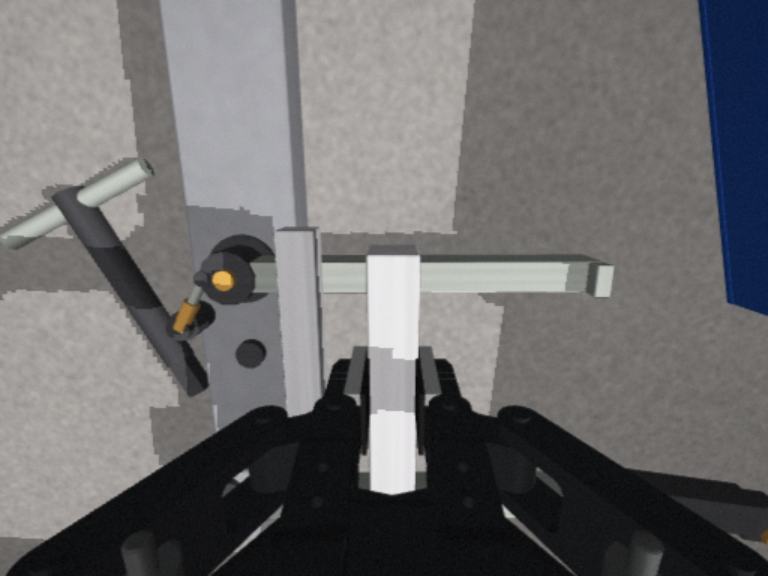

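Call:
{"method": "move_arm", "body": {"deltas": "0 -0.05 2 0 0 0; 0 0 1.6 0 0 0; 0 0 0.6 0 0 0; 0 0 0 0 0 0; 0 0 0 0 0 0"}}

```text
clock: 38.72
position: [631.1, -154.2, 70.5]
ee_rot: [0.737, -0.675, 0.016, 0.015]
contact_force: [0.4, -0.7, -1.2]
gripper_width: 16.2
```

Call:
{"method": "move_arm", "body": {"deltas": "0 0.1 0.4 0 0 0; 0 0 0.2 0 0 0; 0 0 0.1 0 0 0; 0 0 0 0 0 0"}}

```text
clock: 39.22
position: [630.9, -155.2, 63.8]
ee_rot: [0.737, -0.675, 0.017, 0.014]
contact_force: [2.0, -2.1, 4.3]
gripper_width: 16.3
```

Call:
{"method": "move_arm", "body": {"deltas": "0 0 0 0 0 0; 0 0 0 0 0 0; 0 0 -1.5 0 0 0; 0 0 -4 0 0 0; 0 0 -5 0 0 0; 0 0 0 0 0 0", "grip": 2.6}}

```text
clock: 39.98
position: [632.1, -150.1, 174.1]
ee_rot: [0.738, -0.675, 0.02, 0.012]
contact_force: [-0.4, 0.4, 0.5]
gripper_width: 26.3
```

Run:
```python
from h import *
im=cam('wrist');save(im,'w16');laid(im)
im=cam('top');print(hubs(im))
plan([([560,80,150],0),([504.2,245.5,90],-0.057)])
```

```text
laid 1858 c [-37.  -46.7] size [18.3 96.7] yaw 0.019 z 78.6
laid 3270 c [-78.8  -0.1] size [190.1  18. ] yaw 0.006 z 78.6
laid 89 c [-44.   82.3] size [22.8  4.4] yaw 0.021 z 78.6
[([437.3, -408.2], 24.8, 58.4), ([405.0, -303.8], 25.0, 58.7), ([368.5, -237.1], 24.9, 58.7)]
9 rows
-4.71 0.97 0.17 0 -0.009 0.018; -4.69 1.06 0.21 -0.001 -0.008 0.017; -4.67 1.14 0.25 0 -0.009 0.018; -4.65 1.22 0.3 -0.001 -0.009 0.018; -4.62 1.3 0.33 0 -0.009 0.017; -4.14 1.4 1.5 0 0 0.014; -4.12 1.45 1.5 0 0 0.015; -4.09 1.51 1.51 0 0 0.014; -4.08 1.58 1.5 0 0 0.014
```

Call:
{"method": "move_arm", "body": {"deltas": "-4.7 0.95 0.15 0 -0.009 0.018; -4.7 1.05 0.2 0 -0.009 0.018; -4.7 1.15 0.25 0 -0.009 0.018; -4.65 1.2 0.3 0 -0.009 0.018; -4.65 1.3 0.35 0 -0.009 0.018; -4.15 1.4 1.5 0 0 0.014; -4.15 1.45 1.5 0 0 0.014; -4.1 1.5 1.5 0 0 0.014; -4.1 1.6 1.5 0 0 0.014; 0 0 0 0 0 0; 0 0 2.5 0 0 0; 0 0 2.5 0 0 0", "grip": 3.6}}

```text
clock: 41.58
position: [504.7, 245.9, 38.3]
ee_rot: [-0.686, 0.727, 0.0, 0.0]
contact_force: [-0.5, 0.2, 0.4]
gripper_width: 36.2
```

Call:
{"method": "move_arm", "body": {"deltas": "0 0 0 0 0 0; 0 0 0 0 0 0"}}

```text
clock: 41.82
position: [505.5, 246.5, 39.8]
ee_rot: [-0.686, 0.727, -0.0, 0.001]
contact_force: [0.1, 0.1, 0.9]
gripper_width: 35.7
```

Run:
```python
from h import *
print(pose()[0]);im=cam('wrist');save(im,'w17');bars(im)
plan([([504,247,7],-0.057)])
```

```text
[505.54450543 246.48281135  39.78719034]
bar 3378 [503.9 248.2] [102.4  16.6] dir [0.055 0.998] y [197.9 297.4] z 21.6
bar 2855 [454.4 241.6] [84.7 17.8] dir [0.014 1.   ] y [200.4 280.5] z 21.6
1 rows
-0.01 0.18 3.32 -0.002 0.002 -0.001
```

Call:
{"method": "move_arm", "body": {"deltas": "0 0.15 1.8 0 0 0; 0 0 1.3 0 0 0; 0 0 0.2 0 0 0; 0 0 0 0 0 0"}}

```text
clock: 42.38
position: [503.8, 247.1, 6.5]
ee_rot: [-0.686, 0.727, 0.0, 0.001]
contact_force: [-0.3, -0.0, 0.0]
gripper_width: 35.8
```

Call:
{"method": "move_arm", "body": {"deltas": "0 0 0 0 0 0; 0 0 0 0 0 0; 0 0 0 0 0 0", "grip": 0.5}}

```text
clock: 42.75
position: [504.0, 247.3, 7.0]
ee_rot: [-0.686, 0.727, -0.0, 0.001]
contact_force: [-0.9, -0.4, 5.7]
gripper_width: 16.3
```

Run:
```python
from h import *
s=telemetry.read_state();print(s['contact_force'],s['gripper_width'])
lift((512,387),th=.16)
```

```text
[-0.91697953 -0.4361342   5.65623963] 16.344767487796638
L 139.966012787701 yaw -0.057502506102389994
11 rows
-0.03 0 -0.66 -0.002 0.042 0; -0.03 0 -0.56 0 0.04 0; -0.02 0 -0.56 0 0.04 0; -0.03 0 -0.56 0 0.04 0; 2.93 0 0 0 0 0; 2.93 0 0 0 0 0; 2.93 0 0 0 0 0; 2.92 0 0 0 0 0; 2.93 0 0.01 0 0 0; 2.93 0 0 0 0 0; 2.93 0 0 0 0 0
```

Call:
{"method": "move_arm", "body": {"deltas": "0.05 0 -0.6 0 0.041 0; 0.05 0 -0.55 0 0.041 0; 0 0 -0.55 0 0.041 0; 0 0 -0.55 0 0.041 0; 0 0 0 0 0 0; 0.5 0 0 0 0 0; 1 0 0 0 0 0; 0 0 0 0 0 0"}}

```text
clock: 43.75
position: [501.8, 230.5, 30.7]
ee_rot: [-0.683, 0.725, -0.056, -0.06]
contact_force: [-0.1, -0.3, -1.7]
gripper_width: 16.5
```

Run:
```python
from h import *
s=telemetry.read_state();print(s['contact_force'],s['gripper_width'])
im=cam('wrist');held(im)
```

```text
[-0.11644432 -0.29148096 -1.65967664] 16.493473429815158
held n 2132 front x [33.2 50.7] slope z [  0.043 -15.448] slope y [-0.004  0.132]
```

Call:
{"method": "move_arm", "body": {"deltas": "1.5 0 0.1 0 0 0; 2.5 0 0 0 0 0; 2.9 0 0 0 0 0; 2.9 0 0 0 0 0; 2.9 0 0 0 0 0; 2.9 0 0 0 0 0; 2.9 0 0 0 0 0; 0.5 0 -2 0 0 0; 0 0 -2 0 0 0; 0 0 0 0 0 0"}}

```text
clock: 45.05
position: [492.5, 50.9, 101.8]
ee_rot: [-0.684, 0.725, -0.057, -0.057]
contact_force: [-0.1, -0.1, -2.0]
gripper_width: 16.3
```

Run:
```python
from h import *
s=telemetry.read_state();print(s['contact_force'],s['gripper_width'],s['clock'])
im=cam('wrist');held(im)
plan([(rest(-122,45,110),0.085,0.04)])
```

```text
[-0.14350363 -0.08557752 -1.97598086] 16.318652048916096 45.05
held n 2111 front x [33.2 50. ] slope z [  0.053 -17.009] slope y [-0.     0.012]
5 rows
4 -2.15 0.47 0.003 -0.024 -0.029; 4.08 -2.04 0.38 0.002 -0.025 -0.028; 4.14 -1.92 0.28 0.003 -0.024 -0.029; 4.19 -1.8 0.19 0.003 -0.025 -0.029; 4.26 -1.67 0.09 0.002 -0.024 -0.028
```

Call:
{"method": "move_arm", "body": {"deltas": "4 -2.15 0.45 0.003 -0.024 -0.029; 4.1 -2.05 0.4 0.003 -0.024 -0.029; 4.15 -1.9 0.3 0.003 -0.024 -0.029; 4.2 -1.8 0.2 0.003 -0.024 -0.029; 4.25 -1.65 0.1 0.003 -0.024 -0.029; 0 0 0 0 0 0; 0 0 0 0 0 0; 0 0 2 0 0 0; 0 0 1.4 0 0 0; 0 0 0 0 0 0; 0 0 0 0 0 0"}}

```text
clock: 46.48
position: [588.3, -157.0, 76.0]
ee_rot: [0.738, -0.675, 0.016, 0.014]
contact_force: [-1.0, -0.2, -1.1]
gripper_width: 16.0
```

Run:
```python
from h import *
s=telemetry.read_state();print(s['contact_force'],s['gripper_width'],s['clock'])
im=cam('wrist');held(im);save(im,'w18')
plan([(rest(-121.5,45,65),0.085,0.045,1)])
```

```text
[-0.99120011 -0.21734697 -1.13052137] 15.993872379208032 46.475
held n 2000 front x [32.1 49.7] slope z [ 1.3000e-02 -1.4654e+01] slope y [ 0.01  -0.282]
1 rows
-0.1 0.07 1.13 -0.002 0.002 0.003
```

View pics/w18.png

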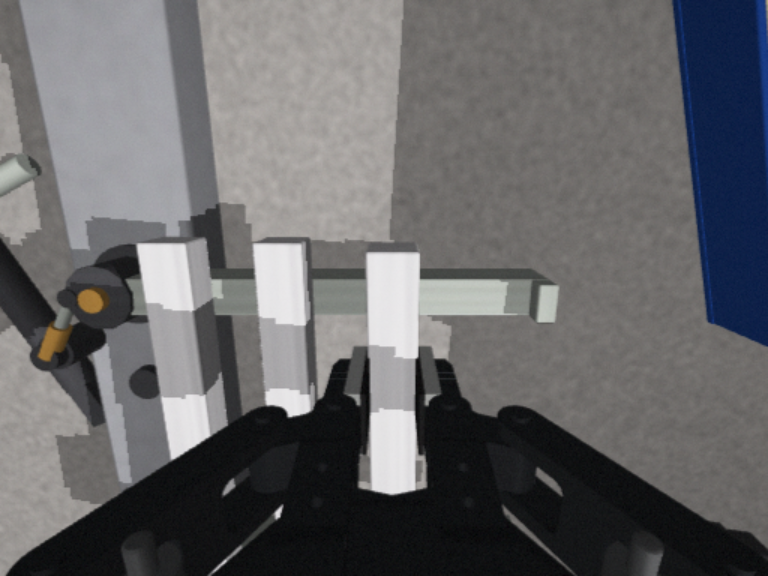

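Call:
{"method": "move_arm", "body": {"deltas": "-0.1 0.05 0.6 0 0 0; 0 0 0.4 0 0 0; 0 0 0.2 0 0 0; 0 0 0 0 0 0"}}

```text
clock: 47.02
position: [587.8, -157.2, 64.2]
ee_rot: [0.737, -0.675, 0.017, 0.014]
contact_force: [-0.3, -1.9, 4.7]
gripper_width: 16.2
```

Call:
{"method": "move_arm", "body": {"deltas": "0 0 0 0 0 0; 0 0 0 0 0 0; 0 0 -1.5 0 0 0; 0 0 -4 0 0 0; 0 0 -5 0 0 0; 0 0 0 0 0 0", "grip": 2.6}}

```text
clock: 47.78
position: [590.1, -152.6, 174.7]
ee_rot: [0.738, -0.675, 0.021, 0.011]
contact_force: [0.4, -0.4, -0.6]
gripper_width: 26.1
```

Run:
```python
from h import *
im=cam('wrist');save(im,'w19');laid(im)
im=cam('top');print(hubs(im))
plan([([520,80,150],0),([454.4,247.5,90],-0.057)])
```

```text
laid 2691 c [-37.1 -26. ] size [ 18.8 138.6] yaw -0.005 z 78.6
laid 1873 c [-79.  -46.1] size [98.3 18.4] yaw 0.022 z 78.6
laid 3271 c [-121.9    0.4] size [ 18.  190.5] yaw -0.002 z 78.6
laid 82 c [-85.6  84.1] size [20.9  4.2] yaw 0.023 z 78.5
[([437.1, -407.7], 24.7, 58.5), ([404.8, -303.3], 24.6, 58.4), ([368.8, -236.7], 25.0, 58.5)]
9 rows
-4.76 0.93 0.19 -0.001 -0.008 0.018; -4.73 1.02 0.23 -0.001 -0.009 0.017; -4.72 1.09 0.27 -0.001 -0.008 0.018; -4.7 1.18 0.31 -0.001 -0.009 0.017; -4.67 1.26 0.35 -0.001 -0.008 0.018; -4.19 1.64 1.5 0 0 0.014; -4.16 1.7 1.5 0 0 0.014; -4.14 1.76 1.5 0 0 0.014; -4.11 1.81 1.5 0 -0.001 0.015
```

Call:
{"method": "move_arm", "body": {"deltas": "-4.75 0.95 0.2 0 -0.009 0.018; -4.75 1 0.25 0 -0.009 0.018; -4.7 1.1 0.25 0 -0.009 0.018; -4.7 1.2 0.3 0 -0.009 0.018; -4.7 1.25 0.35 0 -0.009 0.018; -4.2 1.65 1.5 0 0 0.014; -4.15 1.7 1.5 0 0 0.014; -4.15 1.75 1.5 0 0 0.014; -4.2 1.8 1.5 0 0 0.014; 0 0 0 0 0 0; 0 0 2.5 0 0 0; 0 0 2.5 0 0 0", "grip": 3.6}}

```text
clock: 49.38
position: [454.9, 248.1, 38.4]
ee_rot: [-0.686, 0.728, -0.0, 0.001]
contact_force: [0.2, 0.1, -0.6]
gripper_width: 35.7
```

Call:
{"method": "move_arm", "body": {"deltas": "0 0 0 0 0 0; 0 0 0 0 0 0"}}

```text
clock: 49.62
position: [455.5, 248.6, 39.8]
ee_rot: [-0.686, 0.727, -0.0, 0.002]
contact_force: [-1.2, 0.6, 0.4]
gripper_width: 36.0
```

Run:
```python
from h import *
print(pose()[0]);im=cam('wrist');save(im,'w20');bars(im)
plan([([454.6,249,7],-0.057)])
```

```text
[455.53571072 248.60836383  39.75006854]
bar 3349 [454.3 249.8] [100.4  16.6] dir [0.055 0.998] y [200.4 297.4] z 21.6
1 rows
0.01 0.12 3.31 -0.003 0.003 -0.001
```

Call:
{"method": "move_arm", "body": {"deltas": "0 0.1 1.8 -0.003 0.003 0; 0 0 1.3 0 0 0; 0 0 0.2 0 0 0; 0 0 0 0 0 0"}}

```text
clock: 50.18
position: [454.3, 249.1, 6.5]
ee_rot: [-0.686, 0.727, -0.0, -0.0]
contact_force: [0.7, 0.7, -0.1]
gripper_width: 35.6
```

Call:
{"method": "move_arm", "body": {"deltas": "0 0 0 0 0 0; 0 0 0 0 0 0; 0 0 0 0 0 0", "grip": 0.5}}

```text
clock: 50.55
position: [454.4, 249.3, 7.0]
ee_rot: [-0.686, 0.727, -0.0, 0.0]
contact_force: [-0.7, -0.4, 6.7]
gripper_width: 16.7
```

Call:
{"method": "move_arm", "body": {"deltas": "0.05 0 -0.6 0 0.041 0; 0.05 0 -0.55 0 0.041 0; 0 0 -0.55 0 0.041 0; 0 0 -0.55 0 0.041 0; 0 0 0 0 0 0; 0.5 0 0 0 0 0; 1 0 0 0 0 0; 0 0 0 0 0 0"}}

```text
clock: 51.55
position: [452.4, 232.6, 30.8]
ee_rot: [-0.683, 0.725, -0.056, -0.061]
contact_force: [0.8, -0.4, -1.1]
gripper_width: 16.5
```

Run:
```python
from h import *
s=telemetry.read_state();print(s['contact_force'],s['gripper_width'])
im=cam('wrist');held(im)
```

```text
[ 0.8182646  -0.39830744 -1.12120316] 16.524117127126623
held n 2108 front x [33.2 50.4] slope z [  0.04  -15.397] slope y [-0.004  0.129]
```

Call:
{"method": "move_arm", "body": {"deltas": "1.5 0 0.1 0 0 0; 2.5 0 0 0 0 0; 2.9 0 0 0 0 0; 2.9 0 0 0 0 0; 2.9 0 0 0 0 0; 2.9 0 0 0 0 0; 2.9 0 0 0 0 0; 0.5 0 -2 0 0 0; 0 0 -2 0 0 0; 0 0 0 0 0 0"}}

```text
clock: 52.85
position: [443.0, 53.1, 101.9]
ee_rot: [-0.684, 0.725, -0.056, -0.058]
contact_force: [0.2, 0.2, -1.5]
gripper_width: 16.5
```

Run:
```python
from h import *
s=telemetry.read_state();print(s['contact_force'],s['gripper_width'],s['clock'])
im=cam('wrist');held(im)
plan([(rest(-164,45,110),0.085,0.04)])
```

```text
[ 0.17071086  0.23073763 -1.52058662] 16.50282041610048 52.85
held n 2094 front x [32.9 49.6] slope z [  0.055 -16.92 ] slope y [-0.002  0.059]
5 rows
4.11 -2.31 0.5 0.003 -0.025 -0.029; 4.18 -2.19 0.4 0.003 -0.024 -0.028; 4.25 -2.08 0.3 0.003 -0.025 -0.029; 4.32 -1.94 0.2 0.003 -0.025 -0.029; 4.37 -1.82 0.1 0.003 -0.025 -0.029
```

Call:
{"method": "move_arm", "body": {"deltas": "4.1 -2.3 0.5 0.003 -0.024 -0.029; 4.2 -2.2 0.4 0.003 -0.024 -0.029; 4.25 -2.1 0.3 0.003 -0.024 -0.029; 4.3 -1.95 0.2 0.003 -0.024 -0.029; 4.35 -1.8 0.1 0.003 -0.024 -0.029; 0 0 0 0 0 0; 0 0 0 0 0 0; 0 0 2 0 0 0; 0 0 1 0 0 0; 0 0 0 0 0 0; 0 0 0 0 0 0"}}

```text
clock: 54.28
position: [546.8, -159.7, 80.7]
ee_rot: [0.738, -0.675, 0.016, 0.015]
contact_force: [-0.3, 0.6, -1.7]
gripper_width: 16.0
```

Run:
```python
from h import *
im=cam('wrist');held(im);save(im,'w21')
plan([(rest(-163.5,45,65),0.085,0.045,1)])
```

```text
held n 2061 front x [32.8 49.5] slope z [  0.043 -15.495] slope y [ 0.005 -0.182]
1 rows
-0.04 0.1 1.58 0 0 0.003
```

View pics/w21.png

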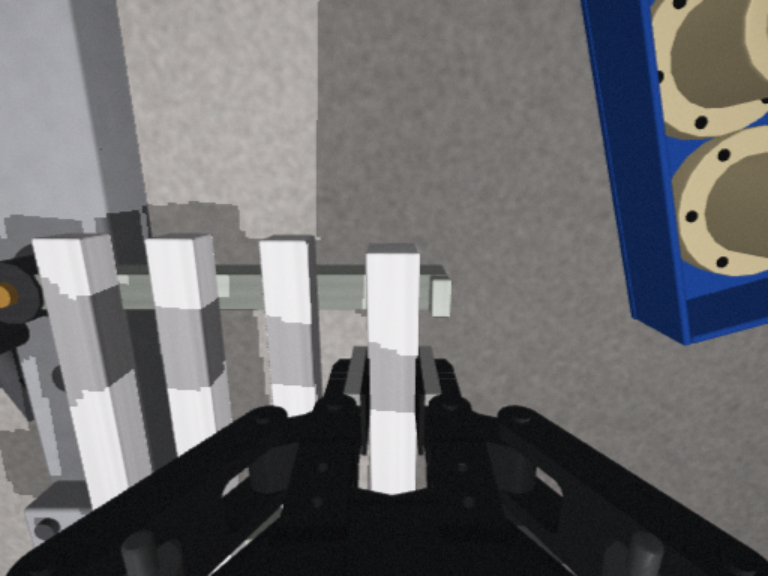

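Call:
{"method": "move_arm", "body": {"deltas": "0 0 0.8 0 0 0; 0 0 0.5 0 0 0; 0 0 0.3 0 0 0; 0 0 0 0 0 0"}}

```text
clock: 54.82
position: [546.6, -161.2, 64.5]
ee_rot: [0.737, -0.675, 0.016, 0.015]
contact_force: [-1.2, -1.5, 3.5]
gripper_width: 16.7
```

Call:
{"method": "move_arm", "body": {"deltas": "0 0 0 0 0 0; 0 0 0 0 0 0; 0 0 -1.5 0 0 0; 0 0 -4 0 0 0; 0 0 -5 0 0 0; -4 0 -3 0 0 0; -5 0 0 0 0 0; -5 2 0 0 0 0; -5 3 0 0 0 0; -5 4 0 0 0 0; -4 4 0 0 0 0; 0 0 0 0 0 0", "grip": 2.6}}

```text
clock: 56.32
position: [391.1, 113.2, 188.0]
ee_rot: [0.739, -0.673, 0.016, 0.014]
contact_force: [-0.0, -0.4, -0.1]
gripper_width: 25.9
```

Run:
```python
from h import *
print(pose()[0])
im=cam('top');save(im,'t22');laid(im);print(hubs(im))
im=cam('scene');save(im,'s22')
im=cam('wrist');save(im,'w22');laid(im)
```

```text
[391.14315765 113.24634788 188.02830995]
laid 432 c [-36.9  -1. ] size [189.3  19.5] yaw -0.002 z 77.6
laid 435 c [-79.2  -1.3] size [189.1  19.2] yaw 0.003 z 77.7
laid 446 c [-122.1   -0.6] size [ 18.5 189.5] yaw -0.004 z 77.6
laid 455 c [-163.4   -0.7] size [ 18.6 189.6] yaw -0.002 z 77.8
[([437.1, -407.7], 24.7, 58.7), ([405.0, -303.6], 25.1, 58.4), ([368.8, -236.7], 24.8, 58.5)]
laid 820 c [-79.6  82.4] size [25.6 19.2] yaw 0.465 z 78.3
laid 853 c [-122.5   82.5] size [26.2 19.7] yaw 0.381 z 78.3
laid 815 c [-164.    82.5] size [18.9 25.8] yaw 0.221 z 78.3
```

View pics/t22.png

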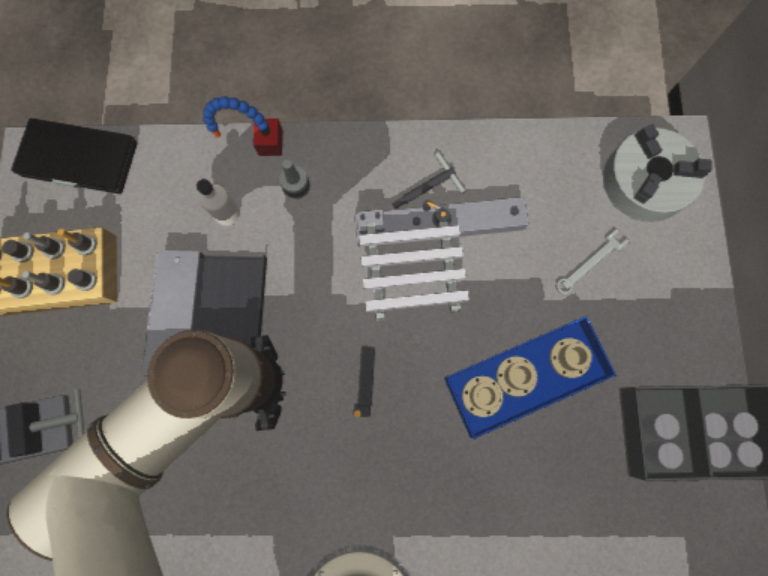

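View pics/s22.png

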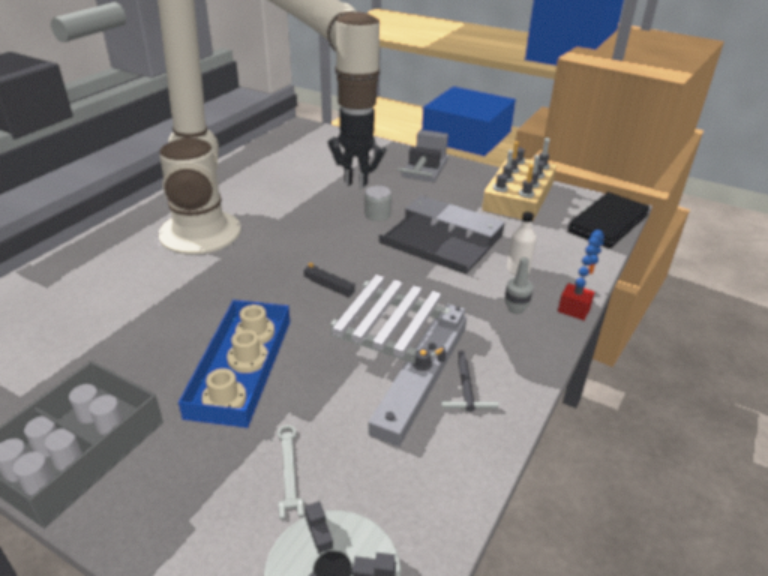

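Run:
```python
from h import *
print(arm.job_done())
```

```text
the job is handed in; nothing more can be done
None
```

I finished all three steps and handed the job in at about 57 s of the 210 s allowed; handing in gives no verdict.

- **Housings:** All three stand upright in the blue bin, with hub tops at 58–59 mm against an expected 59 mm. The middle one was knocked about 20 mm while in the bin. It now touches its neighbour's flange but is still upright and inside the bin.
- **Folding arm:** I swung it out to its end stop. Right after I let go, the wrist camera showed it parallel to the fixed arm to within about 0.7°. The last pictures still show it out, but I did not measure it again.
- **Bars:** All four are out of the tray and lie across both arms, at rest x of about -37, -79, -122 and -163 mm. Each is within 1.5 mm of midway between the arms and under 0.01 rad off square, with its top about 78 mm up as expected.
- **Rest of the bench:** The tray is empty and the arm has withdrawn clear. In the last pictures the six other items look to be where they started, judged by eye and not measured.

The wrist camera's readings of how far each held bar tilted in the grip disagreed by up to about 0.03 rad between looks. I therefore set each bar down by feeling for contact at a few newtons.

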